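Set a disc sander's thickness gap with its eccentric

TASK

Turn the eccentric by its lever until the thicker of the two gauges just slides freely, with less than 3 mm of play, between the eccentric and the sanding disc; with the gap so set, slide that gauge along the sander's table into the gap and back out of it, still standing on the table. Then stand the gauge upright in its tray again, and after that swing the stiff eye shield in until it is about parallel to the disc, in front of the lamp box. Leave the other things where they are.

Things in the scene. Friction and masses are not known exactly. Their poses are not given: they have to be found in the camera images.
- sander: Blue bench disc sander, fixed, switched off. Origin on the bench below the centre of the disc's face; x level along the face, y out of the face over the sander's table, z up. The flat terracotta disc face is the plane y = 0 (radius 100 mm, centre at z 105). Its level aluminium table: top at z 80, x -170 to 170, y 3 to 170 mm. The eccentric's upright axis is at x 0, y 65 mm.
- lamp_box (a point): Centre of the underside of the grey lamp box fixed to the sander over the gap: in the sander's axes it fills x -100 to 100, y 4 to 45, z 198 to 265 mm. It has no room for an upright gripper above a gauge at the disc: lean the tool outwards (to the sander's +y) along the gauge's handle.
- shield_post (a point): Top of the fixed upright post (16 mm thick, top at z 275 mm) about which the eye shield swings; it stands on the sander's table at the sander's x 130, y 75 mm.
- eccentric (a joint): Turn (rad) of the eccentric: steel disc, radius 35, height 35 mm, on the sander's table, upright axis 12 mm off its centre, stiff (0.4 N m, stays put). At 0 its lever points along the sander's +y; positive is counterclockwise from above, lever along (-sin, cos) in sander x, y. Range +-1.4. Gap to the disc's face = 30 + 12 sin(joint) mm, narrowest at sander x = 12 cos(joint) mm. Starts too wide.
- lever_knob (a point): Mid-height of the upright round black knob (18 mm thick, 45 mm tall) at the end of the eccentric's lever, 130 mm from the axis, 155 mm above the bench. The lever bar under it is 18 mm wide, its top 25 mm below this point.
- eye_shield (a joint): Swing (rad) of the eye shield: level steel bar with a clear panel under it, on the upright post, stiff (0.35 N m, stays put). At 0, where it is wanted, it points along the sander's -x, parallel to the disc, in front of the lamp box; positive is swung out, bar along (-cos, sin) in sander x, y. Range -0.4 to 2.0. Bar top 265, panel bottom 185 mm above the bench.
- shield_knob (a point): Mid-height of the upright round black knob (18 mm thick, 45 mm tall) on the free end of the eye shield's bar, 140 mm from the post's axis, 290 mm above the bench. The bar's top is 25 mm below this point.
- thick_gauge: The thicker gauge: aluminium bar 100 mm long (own x), 24 thick (y), 40 tall, standing on edge, with a black handle rising from its top centre, leaning 35 degrees from vertical towards own +y (26 mm wide along x, 14 thick, 90 long). Origin at the centre of its underside, z up. About 0.3 kg. In the gap the handle must lean away from the disc (own +y along the sander's +y).
- thick_gauge_grip (a point): Point on the axis of the thick gauge's handle, 58 mm along it: 33.3 mm to +y and 87.5 mm above the gauge's origin. The handle can be gripped across its 26 mm width (the gauge's x), tool leaning along the handle.
- thin_gauge: The other gauge, alike but 13 mm thick; stays in the tray. Origin at the centre of the bar's underside.
- tray: Fixed low wooden tray on the bench, 170 (x) by 210 (y) mm, walls 22 mm high and 5 mm thick, floor 5 mm thick. Origin at the centre of its underside. The gauges stand in it about 90 mm apart along its y, long side along its x.
- offcut: Bystander: loose plywood offcut 70 x 35 x 22 mm lying on the sander's table. Origin at the centre of its underside.
- can: Bystander: can 66 mm wide, 130 mm tall, on the bench. Origin at the centre of its underside.
- jar: Bystander: jar 56 mm wide, 70 mm tall, on the bench. Origin at the centre of its underside.
Not all that is in view belongs to the job. What is shaped like the thick_gauge but blue or purple is not meant.

How it is judged:
On the way, in this order (a step that is already met when the one before it is completed fails the run):
1. the gap is set to the thick gauge, which stands in it on the sander's table, reaching past the narrowest point (value of joint eccentric between -0.504 and -0.2527 rad and y of thick_gauge in the frame of sander between 0.004 and 0.024 m and z of thick_gauge in the frame of sander between 0.07 and 0.088 m and angle between thick_gauge's own z axis and vertical below 0.12 rad and x of thick_gauge in the frame of sander between -0.035 and 0.058 m), for 0.2 s.
2. with the gap unchanged the thick gauge has been slid out of it along the disc, still on the table (value of joint eccentric between -0.504 and -0.2527 rad and y of thick_gauge in the frame of sander between 0.004 and 0.024 m and z of thick_gauge in the frame of sander between 0.07 and 0.088 m and angle between thick_gauge's own z axis and vertical below 0.12 rad and (x of thick_gauge in the frame of sander below -0.065 m or x of thick_gauge in the frame of sander above 0.085 m)), for 0.05 s.
3. the thick gauge stands upright in its tray again, let go (value of joint eccentric between -0.504 and -0.2527 rad and x of thick_gauge in the frame of tray between -0.045 and 0.045 m and y of thick_gauge in the frame of tray between -0.1 and 0.1 m and z of thick_gauge in the frame of tray below 0.012 m and angle between thick_gauge's own z axis and vertical below 0.12 rad and contact force between the fingers and thick_gauge below 0.1 N), for 0.2 s.
4. the eye shield is swung in, parallel to the disc (value of joint eye_shield between -0.17 and 0.17 rad), for 0.2 s.
At the end, for the whole second after the job is handed in: The gap between eccentric and disc is 0.2 to 3 mm more than the thick gauge's 24 mm (eccentric at -0.504 to -0.253 rad); the thick gauge stands upright (within 7 degrees) and at rest in its tray; the eye shield stays within 10 degrees of parallel to the disc (all of step 4 and value of joint eccentric between -0.504 and -0.2527 rad and x of thick_gauge in the frame of tray between -0.045 and 0.045 m and y of thick_gauge in the frame of tray between -0.1 and 0.1 m and z of thick_gauge in the frame of tray below 0.012 m and angle between thick_gauge's own z axis and vertical below 0.12 rad and linear speed of thick_gauge below 0.02 m/s and velocity of joint eye_shield between -0.05 and 0.05 rad/s); the robot touches nothing.
It fails at once if a bystander or the thin gauge is moved by more than 30 mm (distance of any of thin_gauge, offcut, can, jar from where it was at the start of the episode above 0.03 m).
It fails at once if a bystander or the thin gauge is tipped over (angle between any of thin_gauge, can, jar's own z axis and vertical above 0.5 rad).
It also fails if it takes over 72 s, if anything falls off the work surface, if the arm or the gripper's body presses on something with over 40 N, if the wrist force passes 120 N, or if a joint passes its speed limit or range.

ROBOT

A 7-joint arm with a two-finger parallel gripper is mounted at the origin on the work surface. World frame = base frame: x ahead of the robot, y to its left, z up, the work surface at z = 0. Lengths are in m, angles in rad, forces in N, time in s.
With the tool pointing down it reaches from about 0.4 to 0.85 m from the base axis. Payload 4.4 kg.
Tool frame: the origin (TCP) lies on the centre line of the jaws, within the pads' length; the fingertips stand 14 mm ahead of it and the grasp point (between the pads) lies 5 mm behind it (manip.nose_length is the distance from the TCP to the fingertips, in m); z points along the fingers, y is the direction in which the jaws open and shut (so a half turn about z gives the same grasp; the last joint's range is limited). The gripper opens to 94 mm and grips with 3 to 60 N. Pads are 16 mm wide; open, the fingers measure 119 mm over their backs; the gripper's body (75 mm by 177 mm) begins 78 mm behind the grasp point.
Start: joints at [1.111, 0.628, 0.038, 1.517, -0.027, 0.996, -0.02], TCP at [0.249, -0.6, 0.184] pointing down, gripper open.
Joint ranges: [-3.06, 3.06], [-0.37, 2.12], [-1.25, 1.32], [0.18, 2.47], [-1.1, 4.24], [0.23, 1.98], [-2.94, 2.94]. Speed limits (rad/s): [2.57, 2.57, 3.14, 3.14, 3.14, 3.14, 3.14].

INTERFACE

Orientations are given as a 3x3 rotation matrix whose columns are the frame's x, y, z axes.
In Python, from cell import manip, imaging, finish_job gives the robot as it stands. The module is installed in compiled form; this text tells all that it offers.
- The arm moves only by the tool servo_tool, never from a script. Its arguments are lists of equal length, an entry for each row: "gripper": the finger opening in cm, from 0 to 9.4; "dp": the shift along the world's x, y, z in cm, a list of three; "rot": the turn, a rotation vector about the world's x, y, z in units of 6 degrees (1.0 is 6 degrees), a list of three. In form: {"gripper": [gripper, ...], "dp": [[x, y, z], ...], "rot": [[ax, ay, az], ...]}. A call has 1 to 12 rows; each row is the pose to reach, as a shift and turn from the pose measured when the call began; what a row does not reach only later rows make up. A row lasts 1/12 s, in which the tool goes at most 41.7 mm and 7.16 degrees, less where a joint would pass 70% of its speed; a pose out of reach is approached as far as the arm can. A call with a gripper value outside its range is refused whole. The fingers move at their own pace and stop on an object; "newtons" is the grip in N (left out, the last holds). Time passes only in rows, so rows that repeat a pose let the fingers close. It gives the time, the measured TCP pose, the force and the opening at its end, in the units of the state.
- manip.get_state(): the state, without advancing time (a new reading comes with each control period).
- imaging.snapshot(name): name is "side" or "top"; returns the picture (480x640x3 uint8, red, green, blue); there is no depth.
- imaging.get_calibration(name): a dict with "camera_matrix" (3x3 intrinsics, pixels), "eye" and "rotation" of the camera in the world. Camera axes: x right, y down, z forward; pixel columns grow to the right and rows downward; lengths in m; the calibration is good to about 2 mm. A picture is of the moment at which its call begins. get_calibration takes no time and is no camera call.
- finish_job(): hands the job in, once; it reports no verdict.
The state is a dict: "t": time; "q": joint angles; "qvel": joint speeds; "joint_efforts": joint torques, N m; "eef_pos": TCP position; "tcp_rot": TCP orientation; "force": force on the tool from outside, world axes, zero at the start; "torque": the same for the moment, N m; "width": finger opening in m.
Only numpy, scipy, OpenCV 4.12 (cv2) and the standard library are available. Lean on these libraries where they do the work, as an engineer would, in place of code of your own. Each camera call takes 0.05 s, during which the arm holds its last target.

## Working session

There is one attempt and no reset: what is moved stays moved. The work goes in short steps, Python scripts to look and compute and a tool call to move; the robot and the scene stay as the last step left them, time stands still between calls to the robot, and variables do not carry over. Pictures are saved under pics/ and viewed, and the job is handed in when it is done.

Besides the shell and the picture viewer there is one more tool, called after "Emit:" in YAML: its name, and indented under it one key for each argument. servo_tool: Moves the arm, as the interface text tells. Its arguments: {"type":"object","properties":{"gripper":{"type":"array"},"dp":{"type":"array"},"rot":{"type":"array"},"newtons":{"type":"number"}},"required":["gripper","dp","rot"]}

```bash
mkdir -p pics; python3 - <<'E'
from cell import manip, imaging
import cv2, numpy as np
s=manip.get_state(); print({k:np.round(v,3).tolist() for k,v in s.items()}, manip.nose_length)
for n in("side","top"):
    im=imaging.snapshot(n); cv2.imwrite(f"pics/{n}0.png",im[:,:,::-1])
    c=imaging.get_calibration(n); print(n,{k:np.round(v,4).tolist() for k,v in c.items()})
E
```

```text
{'t': 0.0, 'q': [1.111, 0.629, 0.038, 1.518, -0.027, 0.996, -0.02], 'qvel': [0.0, 0.0, 0.0, 0.0, -0.0, 0.0, 0.002], 'joint_efforts': [-0.001, -54.973, 1.143, -18.663, -0.052, 0.024, 0.0], 'eef_pos': [0.249, -0.6, 0.183], 'tcp_rot': [[0.923, 0.384, -0.001], [0.384, -0.923, 0.002], [-0.0, -0.002, -1.0]], 'force': [-0.649, 0.242, 0.272], 'torque': [-0.031, 0.042, 0.018], 'width': 0.094} 0.014
side {'camera_matrix': [[507.4562, 0.0, 318.5433], [0.0, 507.4562, 246.9125], [0.0, 0.0, 1.0]], 'eye': [1.038, -0.6791, 0.9286], 'rotation': [[0.8454, 0.3277, -0.4218], [0.5342, -0.5129, 0.672], [0.0039, -0.7935, -0.6086]]}
top {'camera_matrix': [[602.9172, 0.0, 326.094], [0.0, 602.9172, 223.9878], [0.0, 0.0, 1.0]], 'eye': [0.2571, 0.1162, 1.5886], 'rotation': [[0.0012, -0.9849, 0.1732], [-0.9998, 0.0023, 0.0197], [-0.0198, -0.1732, -0.9847]]}
```

View pics/side0.png

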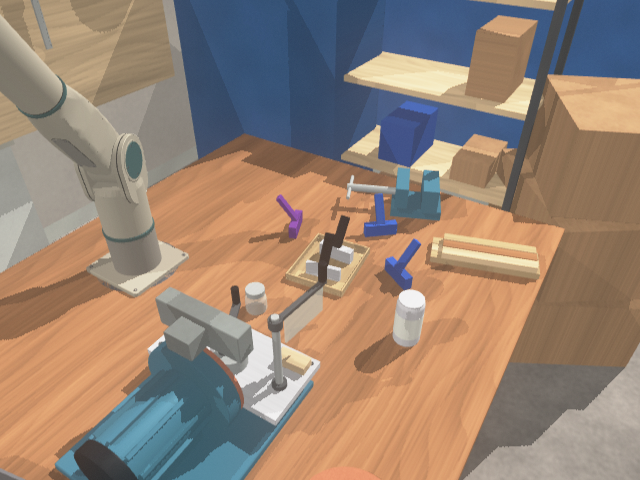

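View pics/top0.png

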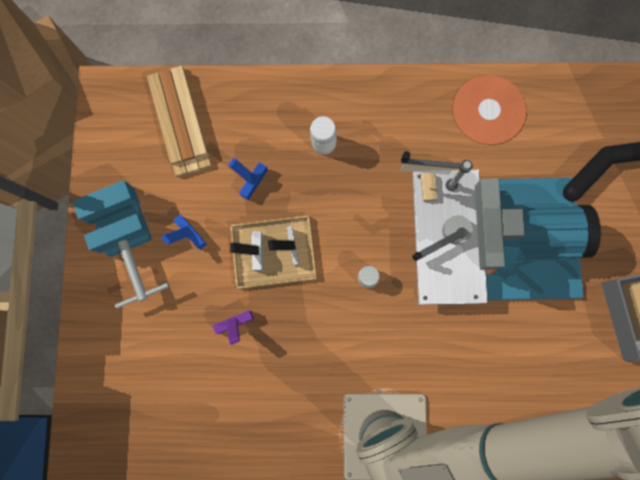

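```bash
python3 - <<'E'
import cv2
t=cv2.imread("pics/top0.png"); s=cv2.imread("pics/side0.png")
def crop(im,x,y,w,h,k,n): cv2.imwrite(n,cv2.resize(im[y:y+h,x:x+w],None,fx=k,fy=k,interpolation=cv2.INTER_CUBIC))
crop(t,390,140,130,180,4,"pics/c_t1.png".replace("4","4"))
crop(t,390,140,200,150,4,"pics/c_t1.png")
crop(t,390,200,200,110,4,"pics/c_t3.png")
crop(t,220,205,110,90,7,"pics/c_t2.png")
crop(s,140,270,190,150,4,"pics/c_s1.png")
crop(s,280,200,100,100,6,"pics/c_s2.png")
E
```

```text
(no output)
```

View pics/c_t1.png

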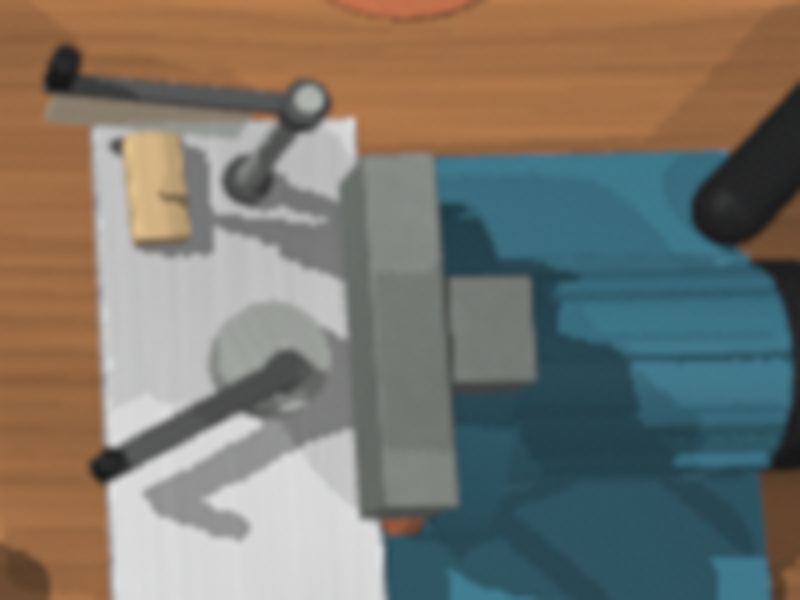

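View pics/c_t3.png

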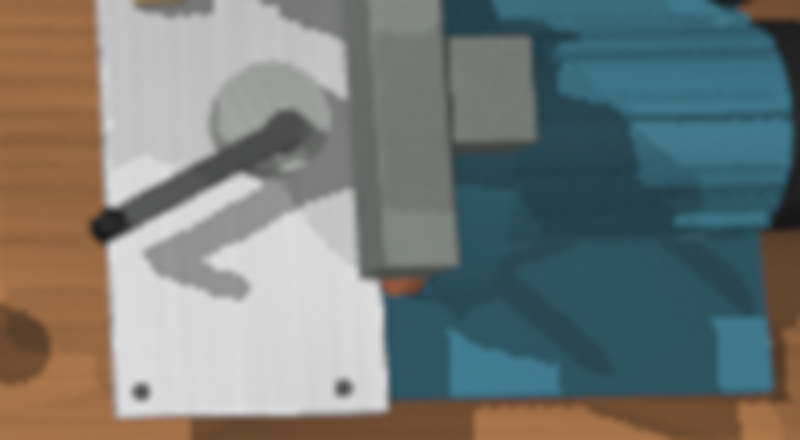

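View pics/c_t2.png

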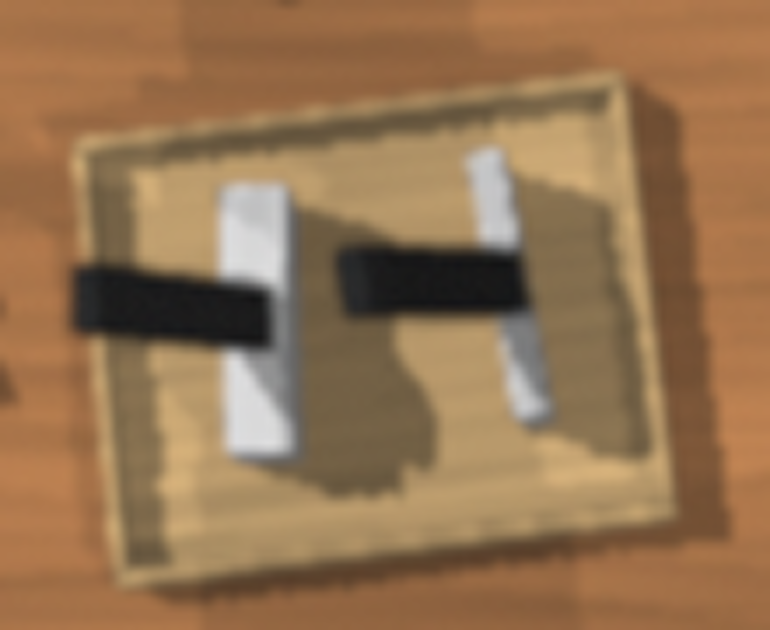

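View pics/c_s1.png

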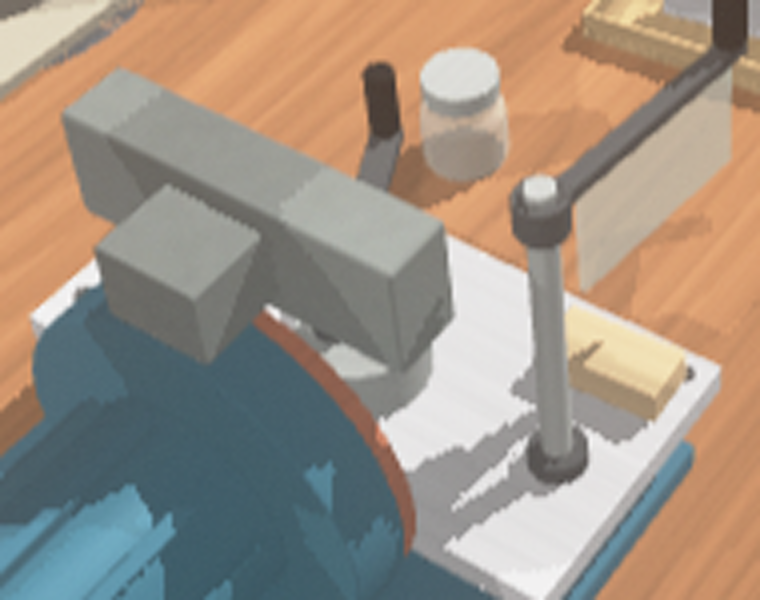

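View pics/c_s2.png

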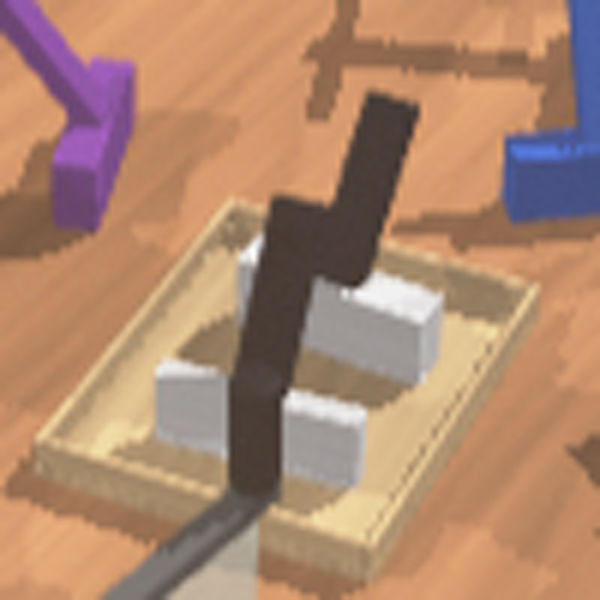

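```bash
cat > h.py <<'E'
import numpy as np, cv2
from scipy.optimize import least_squares
from cell import imaging
C={n:imaging.get_calibration(n) for n in("side","top")}
def proj(n,P):
    c=C[n]; p=(np.atleast_2d(P)-c["eye"])@c["rotation"]; q=p@np.array(c["camera_matrix"]).T
    return q[:,:2]/q[:,2:]
def pose(P,x):  # x: X,Y,Z,yaw
    c,s=np.cos(x[3]),np.sin(x[3]); P=np.atleast_2d(P)
    return np.c_[x[0]+c*P[:,0]-s*P[:,1], x[1]+s*P[:,0]+c*P[:,1], x[2]+P[:,2]]
def fit(obs,x0,fixz=None):
    # obs: (view,(px,py),(model pt mm))
    def f(v):
        x=list(v) if fixz is None else [v[0],v[1],fixz,v[2]]
        return np.concatenate([(proj(n,pose(np.array(m)/1000,x))-np.array(p)).ravel() for n,p,m in obs])
    x0=x0 if fixz is None else [x0[0],x0[1],x0[3]]
    r=least_squares(f,x0,loss="soft_l1"); return r.x,r.fun.reshape(-1,2)
def tri(obs,x0=(.4,0,.1)):
    r=least_squares(lambda v:np.concatenate([(proj(n,v)-np.array(p)).ravel() for n,p in obs]),x0); return r.x,r.fun
E
cat > a.py <<'E'
from h import *
np.set_printoptions(precision=4,suppress=True)
def a(x,y): return (390+x/4,140+y/4)
def b(x,y): return (390+x/4,200+y/4)
def s(x,y): return (140+x/4,270+y/4)
def g(x,y): return (220+x/7,205+y/7)
def h(x,y): return (280+x/6,200+y/6)
o=[("top",a(92,126),(170,170,80)),("top",a(356,118),(170,3,80)),("top",b(118,417),(-170,170,80)),("top",b(388,410),(-170,3,80)),
("side",s(720,370),(170,170,80)),("top",a(308,100),(130,75,275)),("side",s(541,188),(130,75,275))]
print("sander",*fit(o,[.45,-.2,0,0])); x,_=fit(o,[.45,-.2,0,0],0.); print(x)
lk,e=tri([("top",a(107,465)),("side",s(381,100))]);print("leverknob",lk,e)
sk,e=tri([("top",a(62,68)),("side",h(255,436))]);print("shieldknob",sk,e)
X=[x[0],x[1],0,x[2]]
def inv(p): return (np.array([[np.cos(x[2]),np.sin(x[2])],[-np.sin(x[2]),np.cos(x[2])]])@(p[:2]-x[:2]))*1000
l=inv(lk)-[0,65]; k=inv(sk)-[130,75]
print("lever",l,np.hypot(*l),np.arctan2(-l[0],l[1])," shield",k,np.hypot(*k),np.arctan2(k[1],-k[0]))
def G(T,v=1):
    o=[]
    return o
o=[("top",g(222,185),(50,12,40)),("top",g(290,185),(50,-12,40)),("top",g(228,455),(-50,12,40)),("top",g(295,458),(-50,-12,40)),
("top",g(78,268),(13,57.3,109.7)),("top",g(78,330),(-13,57.3,109.7)),
("side",h(370,92),(-13,45.9,117.7)),("side",h(418,108),(13,45.9,117.7)),("side",h(415,325),(50,-12,40)),("side",h(442,290),(50,12,40)),("side",h(415,385),(50,-12,0))]
print("thick",*fit(o,[.4,.4,0,0]),fit(o,[.4,.4,0,0],.005)[0])
o=[("top",g(468,155),(50,6.5,40)),("top",g(500,150),(50,-6.5,40)),("top",g(520,422),(-50,6.5,40)),("top",g(550,412),(-50,-6.5,40))]
print("thin",*fit(o,[.4,.3,0,0],.005))
o=[("top",g(75,145),(85,105,22)),("top",g(622,75),(85,-105,22)),("top",g(120,580),(-85,105,22)),("top",g(675,515),(-85,-105,22)),
("side",h(235,203),(-85,105,22)),("side",h(540,290),(85,105,22)),("side",h(38,440),(-85,-105,22)),("side",h(370,550),(85,-105,22))]
print("tray",*fit(o,[.4,.35,0,0]))
E
python3 a.py
```

```text
sander [ 0.4956 -0.2516 -0.0047  0.0227] [[-0.0134 -0.5083]
 [-1.0938 -0.1969]
 [-0.137  -0.5617]
 [-0.1431 -0.3331]
 [-1.5639 -0.5654]
 [-0.2809 -0.3876]
 [-2.5457  0.54  ]]
[ 0.4952 -0.2514  0.019 ]
leverknob [ 0.4332 -0.0705  0.149 ] [-0.7802 -0.7776 -1.0181  0.1289]
shieldknob [ 0.6403 -0.0338  0.2832] [-0.6466 -0.8037 -0.8868  0.1724]
lever [-58.5258 117.0645] 130.87918675989224 0.4636035780334135  shield [ 19.2155 139.8198] 141.13399700663112 1.7073709309668896
thick [0.4618 0.3268 0.0016 0.0506] [[-0.1126 -0.4198]
 [-0.645  -0.8978]
 [ 0.1106 -0.7651]
 [-0.176  -1.6705]
 [-1.2881 -1.1845]
 [-1.0615  0.3415]
 [-2.7195 -0.2306]
 [-2.5851 -0.3554]
 [-0.6959 -0.0025]
 [-1.4115  1.3001]
 [-1.2511  0.9403]] [0.4618 0.3258 0.0461]
thin [0.4721 0.2332 0.1999] [[-0.1526  0.2582]
 [ 0.1792 -0.0162]
 [-0.3504 -0.3352]
 [ 0.3211  0.0889]]
tray [ 0.4626  0.2884 -0.0063  0.1194] [[-0.599  -1.7764]
 [-0.2988 -1.2217]
 [-1.1517 -0.2161]
 [-0.5177 -0.5625]
 [-2.1928 -0.1618]
 [-0.9849  0.0797]
 [-2.1869  0.5862]
 [-1.0527  0.3706]]
```

```bash
cat >> a.py <<'E'
print("----")
def ray(n,p,z):
    c=C[n]; d=np.array(c["rotation"])@np.linalg.inv(c["camera_matrix"])@[*p,1]; e=np.array(c["eye"]); return e+d*(z-e[2])/d[2]
for n,p,z,l in [("top",a(107,465),.155,"lev"),("side",s(381,100),.155,"lev"),("top",a(62,68),.29,"sh"),("side",h(255,436),.29,"sh"),("top",a(308,100),.275,"post"),("side",s(541,188),.275,"post"),("top",a(92,126),.08,"corner"),("side",s(720,370),.08,"corner"),("top",g(78,299),.1147,"tip"),("side",h(394,100),.1227,"tip")]: print(l,n,ray(n,p,z))
o=[("top",a(92,126),(170,170,80)),("top",a(356,118),(170,3,80)),("top",b(118,417),(-170,170,80)),("top",b(388,410),(-170,3,80)),("top",a(308,100),(130,75,275))]
print("sander top only",*fit(o,[.45,-.2,0,0],0.))
E
python3 a.py | sed -n '/----/,$p'
```

```text
----
lev top [ 0.4306 -0.0715  0.155 ]
lev side [ 0.4395 -0.0736  0.155 ]
sh top [ 0.6365 -0.0344  0.29  ]
sh side [ 0.6457 -0.0392  0.29  ]
post top [ 0.6216 -0.1732  0.275 ]
post side [ 0.6299 -0.1737  0.275 ]
corner top [ 0.6591 -0.0771  0.08  ]
corner side [ 0.6674 -0.0806  0.08  ]
tip top [0.4573 0.3805 0.1147]
tip side [0.469  0.371  0.1227]
sander top only [ 0.4937 -0.2513  0.0215] [[ 0.2221 -0.3345]
 [-0.6447  0.0519]
 [-0.0461  0.0637]
 [ 0.1781  0.375 ]
 [ 0.1674 -0.1587]]
```

Emit:
servo_tool:
  gripper: [9.4,9.4,8,8,7,7,6,6,6,6,6,6]
  dp:
    - [0,1,4]
    - [0,2,8]
    - [0,4,12]
    - [1,7,15]
    - [2,11,17]
    - [3.5,15,18]
    - [5,19,18.5]
    - [6.5,23,18.5]
    - [8,27,18.5]
    - [9.5,31,18.5]
    - [11,35,18.5]
    - [12.5,39,18.5]
  rot:
    - [0,0,0]
    - [0,0,0]
    - [0,0,0]
    - [0,0,0]
    - [0,0,0]
    - [0,0,0]
    - [0,0,0]
    - [0,0,0]
    - [0,0,0.2]
    - [0,0,0.4]
    - [0,0,0.6]
    - [0,0,0.8]

```text
t: 1.1
eef_pos: [0.3682, -0.2235, 0.3681]
tcp_rot: [[0.888, 0.46, -0.001], [0.46, -0.888, 0.001], [-0.0, -0.002, -1.0]]
force: [0.9, -0.4, 0.3]
width: 0.0599
```

Emit:
servo_tool:
  gripper: [6,6,6,6,6,6,6,6]
  dp:
    - [1.5,4,0]
    - [3,8,0]
    - [5,12,0]
    - [6.6,15.2,0]
    - [6.6,15.2,-4]
    - [6.6,15.2,-8]
    - [6.6,15.2,-12]
    - [6.6,15.2,-14]
  rot:
    - [0,0,0]
    - [0,0,0]
    - [0,0,0]
    - [0,0,0]
    - [0,0,0]
    - [0,0,0]
    - [0,0,0]
    - [0,0,0]

```text
t: 1.77
eef_pos: [0.4311, -0.0709, 0.2243]
tcp_rot: [[0.887, 0.461, -0.007], [0.461, -0.887, 0.002], [-0.005, -0.005, -1.0]]
force: [-0.9, -0.5, -0.3]
width: 0.0598
```

```bash
cat > snap.py <<'E'
import sys,cv2,numpy as np
from cell import imaging,manip
tag=sys.argv[1]
for a in sys.argv[2:]:
    n,x,y,w,hh,k=a.split(","); x,y,w,hh,k=map(int,(x,y,w,hh,k))
    im=imaging.snapshot(n)[:,:,::-1]; cv2.imwrite(f"pics/{n}_{tag}_full.png",im)
    cv2.imwrite(f"pics/{n}_{tag}.png",cv2.resize(im[y:y+hh,x:x+w],None,fx=k,fy=k,interpolation=cv2.INTER_CUBIC))
s=manip.get_state(); print(round(s["t"],2),np.round(s["eef_pos"],4),np.round(s["tcp_rot"],3).tolist(),np.round(s["force"],1),np.round(s["width"],4),np.round(s["q"],2))
E
python3 snap.py k1 top,350,180,160,120,5 side,150,220,160,120,5
```

```text
1.87 [ 0.4309 -0.0712  0.225 ] [[0.888, 0.461, -0.009], [0.461, -0.888, 0.003], [-0.007, -0.007, -1.0]] [-0.5  0.1  0.4] 0.0603 [ 0.32  0.29 -0.28  2.01  0.1   0.87 -1.11]
```

View pics/top_k1.png

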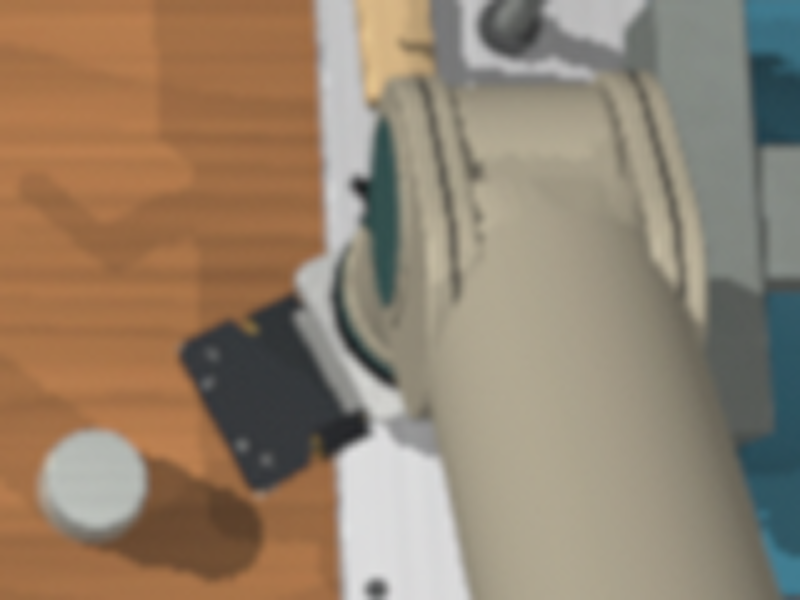

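View pics/side_k1.png

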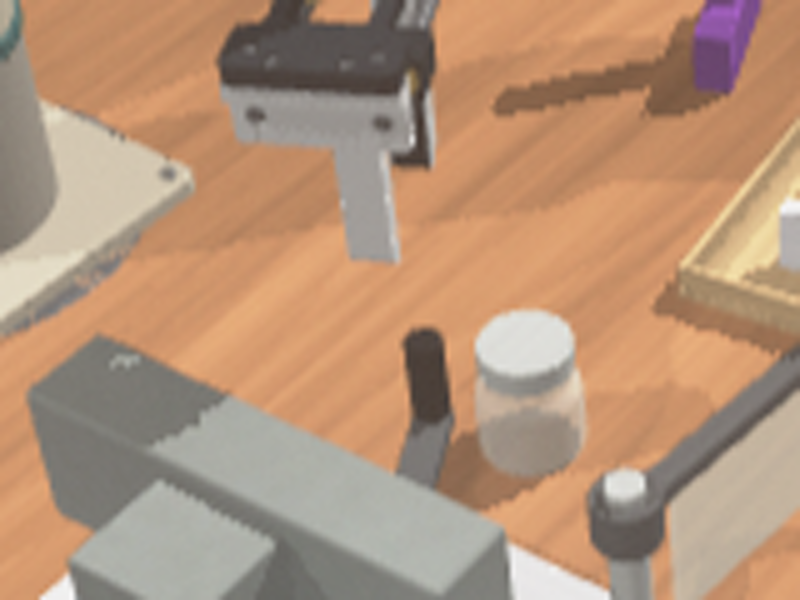

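```bash
python3 - <<'E'
from h import *
R=np.array([[0.888, 0.461, -0.009], [0.461, -0.888, 0.003], [-0.007, -0.007, -1.0]]);p=np.array([.4309,-.0712,.225])
q=p+R@[0,.0425,.014]; print(q,proj("side",q), "obs 224.8 272.4")
for sx in(-.008,.008): print((proj("side",p+R@[sx,.0425,.014])-[150,220])*5)
E
```

```text
[ 0.4503665 -0.108898   0.2107025] [[225.89693309 287.09430825]] obs 224.8 272.4
[[360.75635082 334.23755999]]
[[398.22996334 336.70664148]]
```

```bash
python3 - <<'E'
from h import *
R=np.array([[0.888, 0.461, -0.009], [0.461, -0.888, 0.003], [-0.007, -0.007, -1.0]]);p=np.array([.4309,-.0712,.225])
for y in(-.0425,-.03,0,.03,.0425):
  for z in (0.014,-.083): print(y,z,[((proj("side",p+R@[sx,y,z])-[150,220])*5).round().tolist() for sx in(-.008,.008)])
E
python3 - <<'E'
import cv2;im=cv2.imread("pics/side_k1_full.png");cv2.imwrite("pics/k1b.png",cv2.resize(im[170:330,120:330],None,fx=3.7,fy=3.7))
E
```

```text
-0.0425 0.014 [[[405.0, 206.0]], [[441.0, 208.0]]]
-0.0425 -0.083 [[[383.0, 30.0]], [[421.0, 32.0]]]
-0.03 0.014 [[[399.0, 224.0]], [[435.0, 226.0]]]
-0.03 -0.083 [[[377.0, 47.0]], [[414.0, 49.0]]]
0 0.014 [[[384.0, 268.0]], [[420.0, 271.0]]]
0 -0.083 [[[360.0, 90.0]], [[398.0, 92.0]]]
0.03 0.014 [[[368.0, 314.0]], [[405.0, 317.0]]]
0.03 -0.083 [[[342.0, 134.0]], [[382.0, 137.0]]]
0.0425 0.014 [[[361.0, 334.0]], [[398.0, 337.0]]]
0.0425 -0.083 [[[335.0, 154.0]], [[374.0, 156.0]]]
```

View pics/k1b.png

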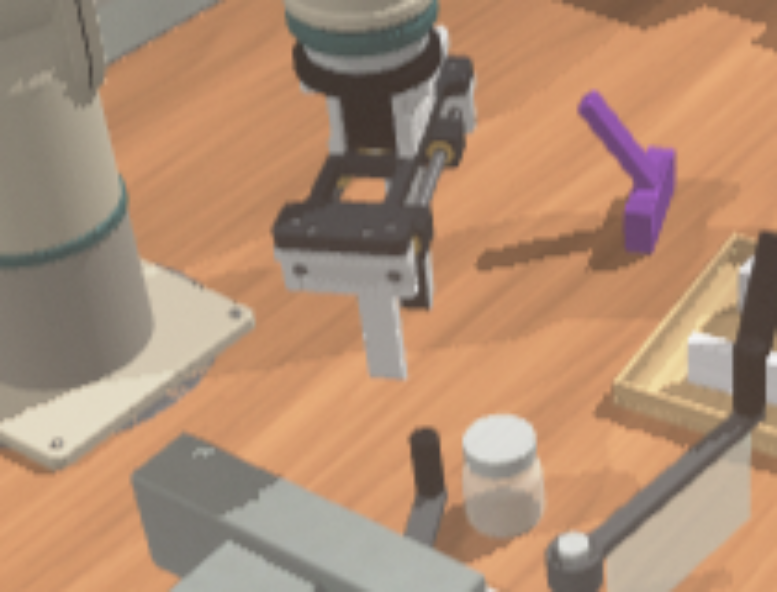

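```bash
python3 - <<'E'
from h import *
R=np.array([[0.888, 0.461, -0.009], [0.461, -0.888, 0.003], [-0.007, -0.007, -1.0]]);p=np.array([.4309,-.0712,.225])
for n,o,k in(("top",(350,180),5),("side",(120,170),3.7)):
 for z in(-.083,-.13,-.16):
  print(n,z,[((proj(n,p+R@[sx*.0375,sy*.0885,z])-o)*k).round().ravel().tolist() for sx,sy in((1,1),(1,-1),(-1,-1),(-1,1))])
E
```

```text
top -0.083 [[517.0, 165.0], [155.0, 353.0], [239.0, 509.0], [604.0, 318.0]]
top -0.13 [[539.0, 143.0], [163.0, 338.0], [251.0, 499.0], [629.0, 301.0]]
top -0.16 [[553.0, 128.0], [169.0, 327.0], [259.0, 492.0], [646.0, 289.0]]
side -0.083 [[424.0, 359.0], [488.0, 166.0], [363.0, 159.0], [281.0, 350.0]]
side -0.13 [[415.0, 287.0], [482.0, 99.0], [354.0, 92.0], [268.0, 278.0]]
side -0.16 [[409.0, 239.0], [479.0, 54.0], [348.0, 47.0], [260.0, 230.0]]
```

Emit:
servo_tool:
  gripper: [6,6,6,6]
  dp:
    - [0.1,0,-2]
    - [0.2,0,-4]
    - [0.2,0,-5]
    - [0.2,0,-5]
  rot:
    - [0,0,0]
    - [0,0,0]
    - [0,0,0]
    - [0,0,0]

```text
t: 2.2
eef_pos: [0.4326, -0.0712, 0.1747]
tcp_rot: [[0.888, 0.461, -0.011], [0.461, -0.888, 0.003], [-0.008, -0.007, -1.0]]
force: [-0.8, 0.3, 0.5]
width: 0.0601
```

```bash
python3 snap.py k2  side,190,240,80,60,10
```

```text
2.25 [ 0.4334 -0.0712  0.1757] [[0.888, 0.461, -0.009], [0.461, -0.888, 0.003], [-0.007, -0.006, -1.0]] [0.6 0.3 1.5] 0.0604 [ 0.3   0.36 -0.27  2.07  0.14  0.74 -1.14]
```

View pics/side_k2.png

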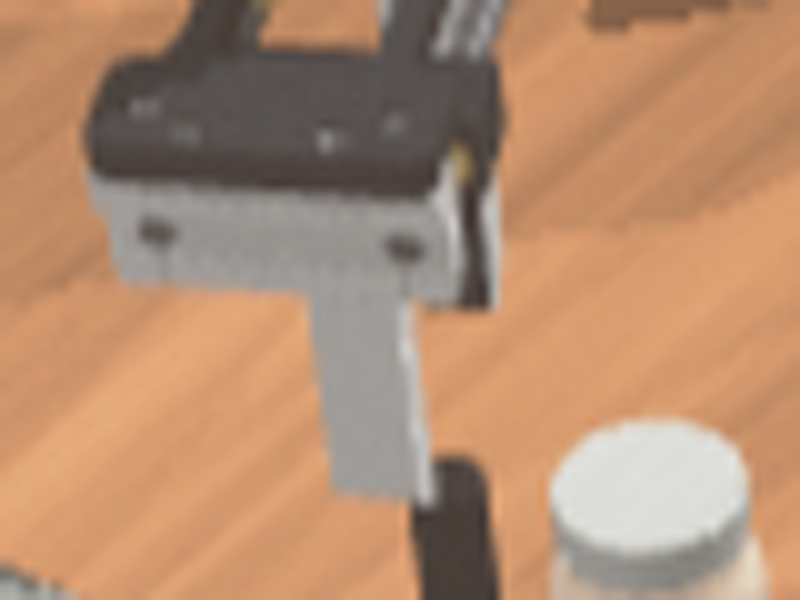

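Emit:
servo_tool:
  gripper: [6,6,6]
  dp:
    - [0,0,-1]
    - [0,0,-1.8]
    - [0,0,-1.8]
  rot:
    - [0,0,0]
    - [0,0,0]
    - [0,0,0]

```text
t: 2.5
eef_pos: [0.4335, -0.0714, 0.1578]
tcp_rot: [[0.888, 0.461, -0.009], [0.461, -0.888, 0.002], [-0.007, -0.006, -1.0]]
force: [0.1, -0.2, -0.4]
width: 0.06
```

```bash
python3 snap.py k3  side,190,240,80,60,10 top,350,180,160,120,5
```

```text
2.6 [ 0.4338 -0.0713  0.1584] [[0.888, 0.461, -0.008], [0.461, -0.888, 0.002], [-0.006, -0.006, -1.0]] [ 0.7 -0.8  0. ] 0.0603 [ 0.29  0.39 -0.26  2.09  0.15  0.69 -1.16]
```

View pics/side_k3.png

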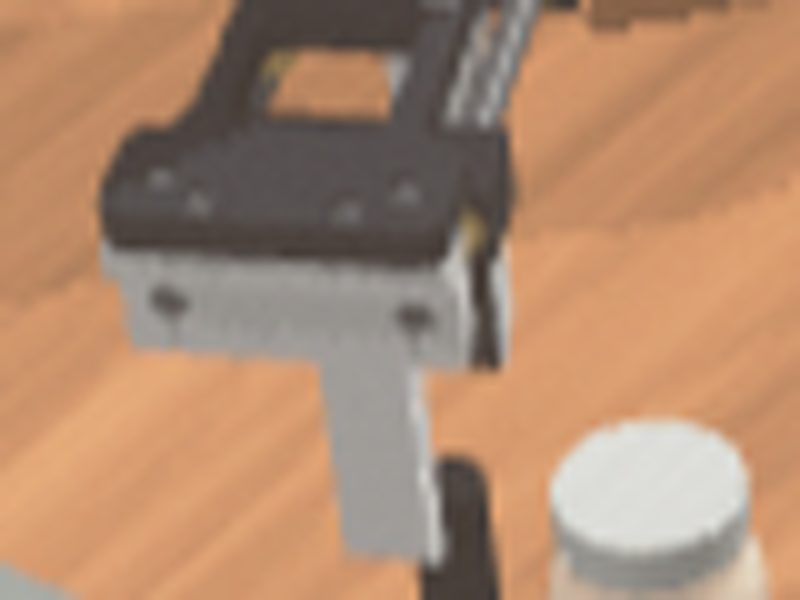

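View pics/top_k3.png

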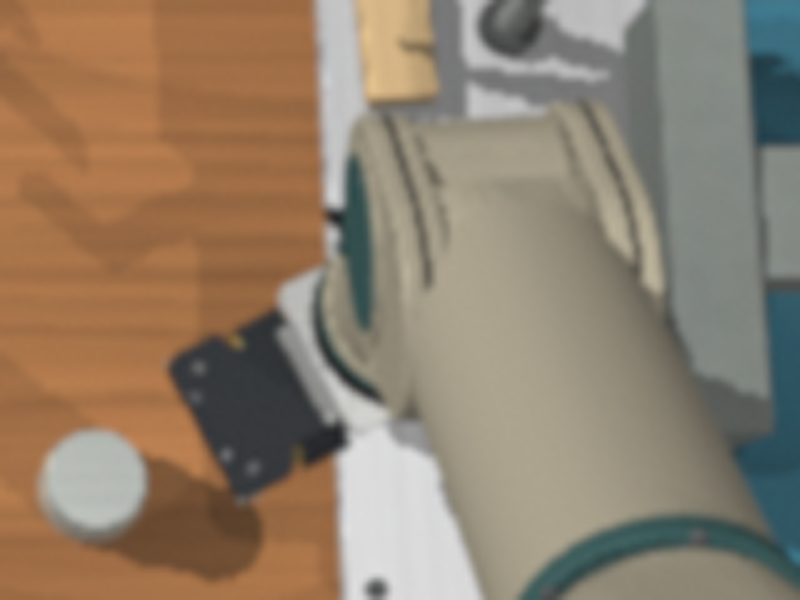

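Emit:
servo_tool:
  gripper: [4,3,2,1,1,1,1,1,1,1]
  dp:
    - [0,0,0]
    - [0,0,0]
    - [0,0,0]
    - [0,0,0]
    - [0,0,0]
    - [0,0,0]
    - [0,0,0]
    - [0,0,0]
    - [0,0,0]
    - [0,0,0]
  rot:
    - [0,0,0]
    - [0,0,0]
    - [0,0,0]
    - [0,0,0]
    - [0,0,0]
    - [0,0,0]
    - [0,0,0]
    - [0,0,0]
    - [0,0,0]
    - [0,0,0]
  newtons: 10

```text
t: 3.43
eef_pos: [0.4338, -0.0713, 0.1583]
tcp_rot: [[0.888, 0.461, -0.008], [0.461, -0.888, 0.002], [-0.006, -0.006, -1.0]]
force: [-0.0, -0.1, -0.1]
width: 0.0097
```

```bash
python3 snap.py k4  side,190,240,80,60,10
```

```text
3.48 [ 0.4338 -0.0713  0.1583] [[0.888, 0.461, -0.008], [0.461, -0.888, 0.002], [-0.006, -0.006, -1.0]] [-0.8  0.2 -0.4] 0.0097 [ 0.29  0.39 -0.26  2.09  0.15  0.69 -1.16]
```

View pics/side_k4.png

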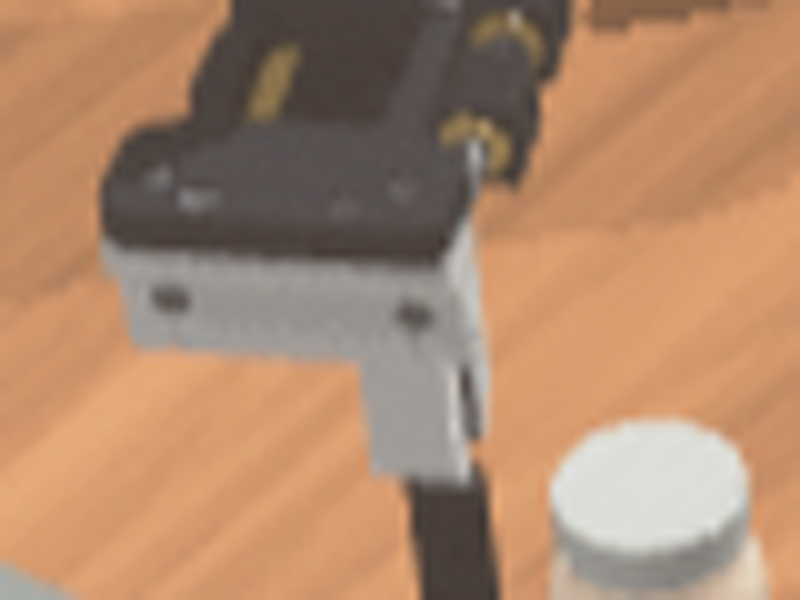

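```bash
python3 - <<'E'
from h import *
R=np.array([[0.888, 0.461, -0.008], [0.461, -0.888, 0.002], [-0.006, -0.006, -1.0]]);p=np.array([.4338,-.0713,.1583])
for y in (0.005,.0175):
  for z in(.014,-.01,-.02,-.03): print(y,z,[((proj("side",p+R@[sx,y,z])-[190,240])*10).round().ravel().tolist() for sx in(-.008,0,.008)])
for k in np.linspace(.13,.18,3): print(((proj("side",[.4338,-.0713,k])-[190,240])*10).round())
E
```

```text
0.005 0.014 [[404.0, 583.0], [439.0, 585.0], [474.0, 587.0]]
0.005 -0.01 [[393.0, 504.0], [429.0, 506.0], [464.0, 508.0]]
0.005 -0.02 [[389.0, 470.0], [424.0, 472.0], [460.0, 475.0]]
0.005 -0.03 [[384.0, 436.0], [420.0, 439.0], [456.0, 441.0]]
0.0175 0.014 [[391.0, 621.0], [427.0, 624.0], [462.0, 626.0]]
0.0175 -0.01 [[380.0, 542.0], [416.0, 545.0], [452.0, 547.0]]
0.0175 -0.02 [[376.0, 509.0], [412.0, 511.0], [448.0, 513.0]]
0.0175 -0.03 [[371.0, 475.0], [407.0, 477.0], [444.0, 479.0]]
[[450. 616.]]
[[439. 535.]]
[[428. 451.]]
```

```bash
python3 - <<'E'
from h import *
print(proj("top",[[0,0,0],[.1,.0,0],[-.1,.1,0],[.1,-.1,0]]),proj("side",[[0,0,0],[0,0,.1]]))
R=np.array([[0.888, 0.461, -0.008], [0.461, -0.888, 0.002], [-0.006, -0.006, -1.0]]);p=np.array([.4338,-.0713,.1583])
for dz in(0,.035): print([((proj("top",p+[0,0,dz]+R@[sx*.0375,-.0885,-.09])-[350,180])*5).round().ravel().tolist() for sx in(1,-1)])
E
```

```text
[[384.6204857  433.8020297 ]
 [384.00644498 392.74581457]
 [345.04237943 475.56663625]
 [423.40617069 392.87362189]] [[138.29950965 263.70600505]
 [130.59819113 235.6470434 ]]
[[146.0, 364.0], [226.0, 514.0]]
[[151.0, 354.0], [234.0, 507.0]]
```

```bash
python3 snap.py k5  top,330,200,200,150,4 side,60,80,320,240,2
```

```text
3.58 [ 0.4338 -0.0713  0.1583] [[0.888, 0.461, -0.008], [0.461, -0.888, 0.002], [-0.006, -0.006, -1.0]] [ 0.2 -0.4 -0.2] 0.0099 [ 0.29  0.39 -0.26  2.09  0.15  0.69 -1.16]
```

View pics/side_k5.png

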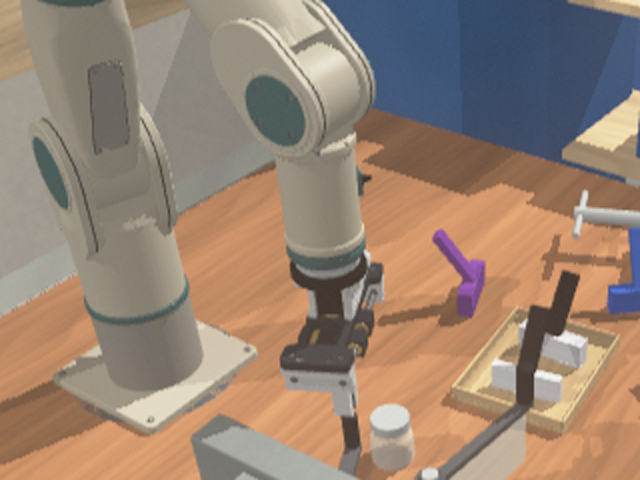

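View pics/top_k5.png

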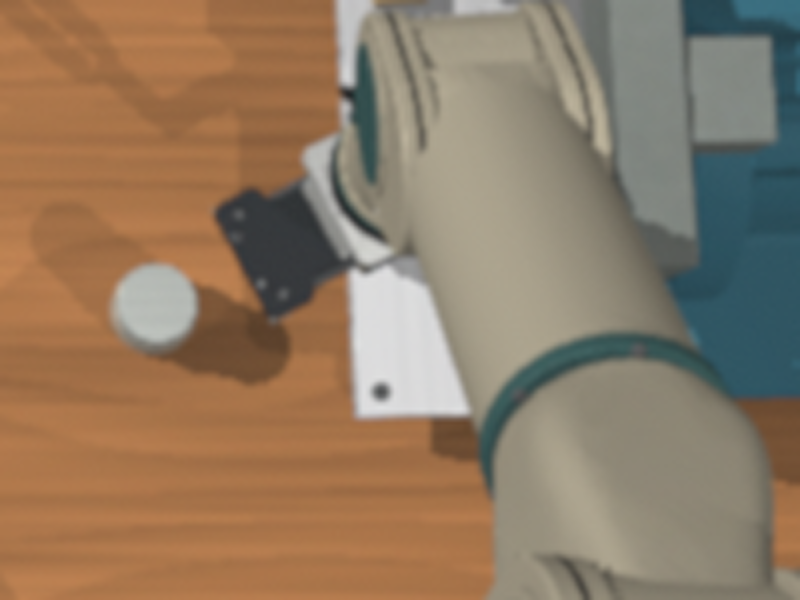

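Emit:
servo_tool:
  gripper: [3,5,5,5,5,5]
  dp:
    - [0,0,0]
    - [0,0,0]
    - [0,0,0]
    - [0.2,0,-1]
    - [0.2,0,-2]
    - [0.2,0,-2]
  rot:
    - [0,0,0]
    - [0,0,0]
    - [0,0,0]
    - [0,0,0]
    - [0,0,0]
    - [0,0,0]

```text
t: 4.08
eef_pos: [0.4347, -0.0712, 0.1371]
tcp_rot: [[0.888, 0.461, -0.011], [0.461, -0.888, 0.003], [-0.008, -0.007, -1.0]]
force: [0.1, 0.2, -0.5]
width: 0.0465
```

Emit:
servo_tool:
  gripper: [4,3,2,1,1,1,1,1,1]
  dp:
    - [0,0,0]
    - [0,0,0]
    - [0,0,0]
    - [0,0,0]
    - [0,0,0]
    - [0,0,0]
    - [0,0,0]
    - [0,0,0]
    - [0,0,0]
  rot:
    - [0,0,0]
    - [0,0,0]
    - [0,0,0]
    - [0,0,0]
    - [0,0,0]
    - [0,0,0]
    - [0,0,0]
    - [0,0,0]
    - [0,0,0]

```text
t: 4.83
eef_pos: [0.4352, -0.0717, 0.1375]
tcp_rot: [[0.888, 0.46, -0.01], [0.46, -0.888, 0.002], [-0.008, -0.006, -1.0]]
force: [0.6, -2.2, 2.6]
width: 0.0178
```

```bash
python3 snap.py k6  side,190,240,80,60,10
```

```text
4.88 [ 0.4352 -0.0717  0.1375] [[0.888, 0.46, -0.01], [0.46, -0.888, 0.002], [-0.008, -0.006, -1.0]] [ 0.5 -1.5  4.1] 0.0177 [ 0.28  0.42 -0.25  2.11  0.17  0.64 -1.17]
```

View pics/side_k6.png

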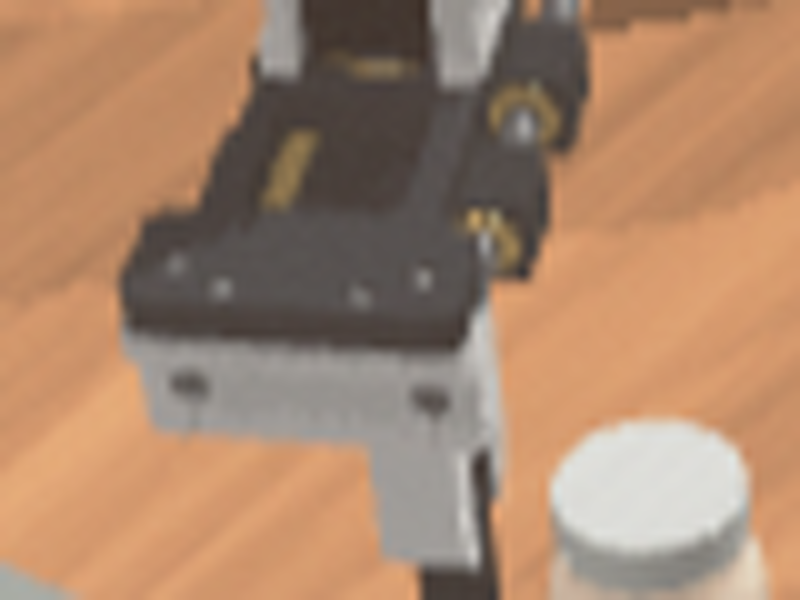

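Emit:
servo_tool:
  gripper: [1,1,1,1,1,1,1,1,1,1,1,1]
  dp:
    - [0,0,0]
    - [0.8,0.35,0]
    - [1.6,0.7,0]
    - [2.5,1.0,0]
    - [3.5,1.2,0]
    - [4.5,1.4,0]
    - [5.4,1.5,0]
    - [6.4,1.5,0]
    - [7.3,1.4,0]
    - [8.6,1.2,0]
    - [9.9,0.9,0]
    - [9.9,0.9,0]
  rot:
    - [0,0,0]
    - [0,0,-0.5]
    - [0,0,-1]
    - [0,0,-1.6]
    - [0,0,-2.2]
    - [0,0,-2.8]
    - [0,0,-3.4]
    - [0,0,-4]
    - [0,0,-4.5]
    - [0,0,-4.5]
    - [0,0,-4.5]
    - [0,0,-4.5]
  newtons: 25

```text
t: 5.88
eef_pos: [0.5352, -0.0609, 0.1374]
tcp_rot: [[1.0, 0.007, -0.008], [0.007, -1.0, 0.009], [-0.008, -0.009, -1.0]]
force: [0.9, 2.1, 3.6]
width: 0.017
```

```bash
python3 snap.py l1  side,160,240,160,120,5
```

```text
5.93 [ 0.5352 -0.0609  0.1374] [[1.0, 0.007, -0.007], [0.007, -1.0, 0.009], [-0.007, -0.009, -1.0]] [2.2 2.5 3.7] 0.0169 [ 0.14  0.53 -0.11  1.87  0.07  0.75 -1.57]
```

View pics/side_l1.png

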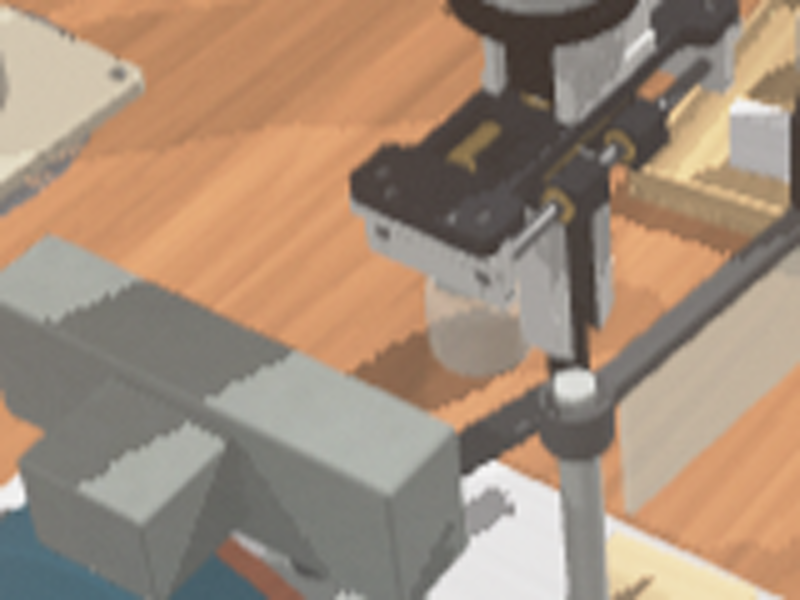

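Emit:
servo_tool:
  gripper: [4,5,5,5,5,5,5,5,5,5,5,5]
  dp:
    - [0,0,0]
    - [0,0,0]
    - [0,0,3]
    - [0,0,7]
    - [0,0,11]
    - [0,2,14]
    - [-1,5,16]
    - [-2,9,17]
    - [-3,13,17]
    - [-4,17,17]
    - [-5,21,17]
    - [-6,25,17]
  rot:
    - [0,0,0]
    - [0,0,0]
    - [0,0,0]
    - [0,0,0]
    - [0,0,0]
    - [0,0,0]
    - [0,0,1]
    - [0,0,2]
    - [0,0,3]
    - [0,0,4]
    - [0,0,5]
    - [0,0,6]

```text
t: 6.93
eef_pos: [0.4737, 0.1902, 0.3074]
tcp_rot: [[0.802, 0.598, -0.011], [0.598, -0.802, 0.002], [-0.008, -0.008, -1.0]]
force: [0.6, 0.6, 0.2]
width: 0.0502
```

```bash
python3 snap.py l2  top,390,140,160,120,5 side,160,240,160,120,5
```

```text
7.03 [0.4716 0.1967 0.3075] [[0.796, 0.605, -0.012], [0.605, -0.796, 0.007], [-0.006, -0.013, -1.0]] [0.  0.1 1.2] 0.0498 [-0.18  0.32 -0.36  1.7   0.11  1.15 -1.49]
```

View pics/top_l2.png

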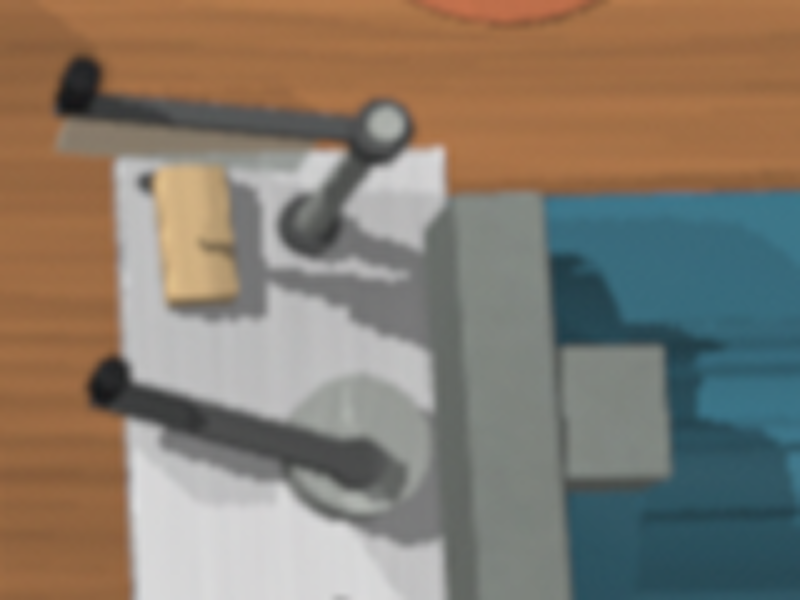

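View pics/side_l2.png

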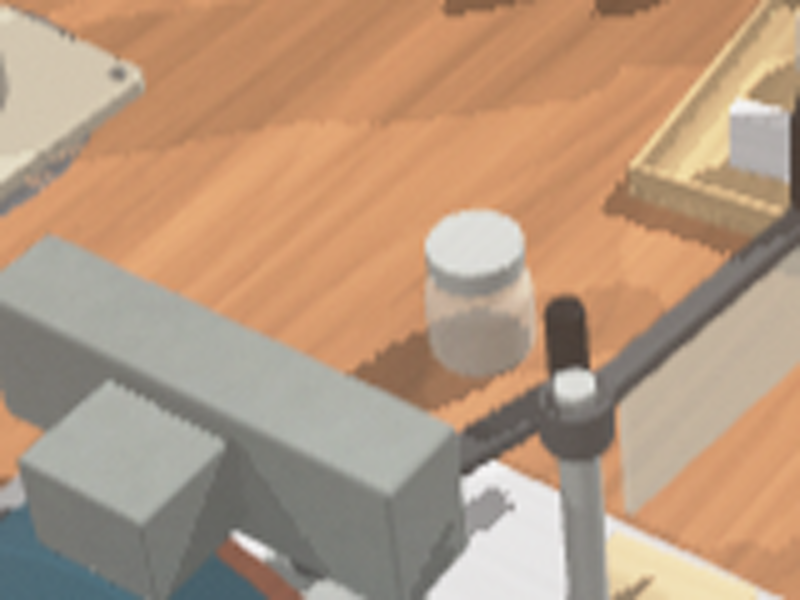

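```bash
cat > b.py <<'E'
from h import *
def ray(n,p,z):
    c=C[n]; d=np.array(c["rotation"])@np.linalg.inv(c["camera_matrix"])@[*p,1]; e=np.array(c["eye"]); return e+d*(z-e[2])/d[2]
def ang(p,S):
    c,s=np.cos(S[2]),np.sin(S[2]); d=np.array(p[:2])-S[:2]; l=np.array([c*d[0]+s*d[1],-s*d[0]+c*d[1]])-[0,.065]; return np.hypot(*l),np.arctan2(-l[0],l[1])
E
python3 - <<'E'
from b import *
T=[.4937,-.2513,.0215]; B=[.4956,-.2516,.0227]
for p in((411.4,216.4),):
    r=ray("top",p,.155); print(r,ang(r,T))
k,e=tri([("top",(411.4,216.4)),("side",(273.2,307.6))]);print(k,e,ang(k,B))
# eccentric & lever reprojection for sanity in top crop
for j in(-.25,-.3,-.35,-.4,-.45):
    from math import sin,cos
    P=[(-130*sin(j),65+130*cos(j),155),(-130*sin(j),65+130*cos(j),177.5),(12*cos(j),65+12*sin(j),115)]
    print(j,((proj("top",pose(np.array(P)/1000,[*T[:2],0,T[2]]))-[390,140])*5).round(0).tolist(), ((proj("top",pose(np.array(P)/1000,[*B[:2],-.0047,B[2]]))-[390,140])*5).round(0).tolist())
E
```

```text
[ 0.52739214 -0.06102151  0.155     ] (np.float64(0.1301143360398446), np.float64(-0.2945630639360593))
[ 0.53040477 -0.05938241  0.15152807] [-0.87960406 -0.95549689 -1.15099493  0.1762862 ] (np.float64(0.1323058047829732), np.float64(-0.30047258546927774))
-0.25 [[105.0, 394.0], [110.0, 385.0], [358.0, 443.0]] [[104.0, 392.0], [109.0, 383.0], [357.0, 441.0]]
-0.3 [[108.0, 381.0], [113.0, 372.0], [360.0, 443.0]] [[107.0, 379.0], [113.0, 370.0], [358.0, 441.0]]
-0.35 [[111.0, 368.0], [117.0, 359.0], [361.0, 444.0]] [[111.0, 366.0], [116.0, 358.0], [359.0, 442.0]]
-0.4 [[116.0, 356.0], [121.0, 346.0], [362.0, 444.0]] [[115.0, 354.0], [121.0, 345.0], [361.0, 442.0]]
-0.45 [[121.0, 344.0], [127.0, 334.0], [363.0, 445.0]] [[120.0, 342.0], [126.0, 333.0], [362.0, 442.0]]
```

```bash
cat > rv.py <<'E'
import sys,numpy as np
from scipy.spatial.transform import Rotation as Ro
from cell import manip
# usage: rv.py X Y Z yaw tilt(deg)   tool y along gauge x
X,Y,Z,yaw,t=map(float,sys.argv[1:6]); s=manip.get_state()
t=np.radians(t); g=Ro.from_euler("z",yaw).as_matrix()
z=-g@[0,np.sin(t),np.cos(t)]; y=g@[1,0,0]; x=np.cross(y,z)
rv=(Ro.from_matrix(np.c_[x,y,z])*Ro.from_matrix(s["tcp_rot"]).inv()).as_rotvec()
print("t",round(s["t"],2),"pos",np.round(s["eef_pos"],4),"dp cm",np.round((np.array([X,Y,Z])-s["eef_pos"])*100,2),"rot6",np.round(np.degrees(rv)/6,2),"deg",round(np.degrees(np.linalg.norm(rv)),1),"F",np.round(s["force"],1),"w",np.round(s["width"],4),"q",np.round(s["q"],2))
E
python3 rv.py .461 .393 .139 .05 35
python3 - <<'E'
from b import *
print(ray("side",(273.2,307.6),.155))
E
```

```text
t 7.03 pos [0.4716 0.1967 0.3075] dp cm [ -1.06  19.63 -16.85] rot6 [-5.5   2.42  9.01] deg 65.0 F [0.  0.1 1.2] w 0.0498 q [-0.18  0.32 -0.36  1.7   0.11  1.15 -1.49]
[ 0.5344507  -0.06037461  0.155     ]
```

Emit:
servo_tool:
  gripper: [5,5,5,5,5,5,5,5,5,5,5,5]
  dp:
    - [1,-4,0]
    - [2,-8,0]
    - [3,-12,0]
    - [4,-16,0]
    - [5,-20,0]
    - [5.8,-24,-1]
    - [6,-25.8,-4]
    - [6,-25.8,-8]
    - [6,-25.8,-12]
    - [6,-25.8,-15]
    - [6,-25.8,-17]
    - [6,-25.8,-17.2]
  rot:
    - [0,0,-1]
    - [0,0,-2]
    - [0,0,-3]
    - [0,0,-4]
    - [0,0,-5]
    - [0,0,-6]
    - [0,0,-6]
    - [0,0,-6]
    - [0,0,-6]
    - [0,0,-6]
    - [0,0,-6]
    - [0,0,-6]

```text
t: 8.03
eef_pos: [0.5274, -0.0618, 0.1314]
tcp_rot: [[1.0, 0.021, -0.015], [0.021, -1.0, 0.013], [-0.015, -0.014, -1.0]]
force: [-0.2, -0.0, 0.3]
width: 0.0502
```

Emit:
servo_tool:
  gripper: [3,2,1,1,1,1,1,1,1,1,1]
  dp:
    - [0,0,0]
    - [0,0,0]
    - [0,0,0]
    - [0,0,0]
    - [0,0,0]
    - [0,0,0]
    - [0,0,0]
    - [0.2,0,0]
    - [0.4,-0.1,0]
    - [0.6,-0.1,0]
    - [0.6,-0.1,0]
  rot:
    - [0,0,0]
    - [0,0,0]
    - [0,0,0]
    - [0,0,0]
    - [0,0,0]
    - [0,0,0]
    - [0,0,0]
    - [0,0,0]
    - [0,0,0]
    - [0,0,0]
    - [0,0,0]

```text
t: 8.95
eef_pos: [0.5331, -0.0623, 0.1326]
tcp_rot: [[1.0, 0.02, -0.016], [0.021, -1.0, 0.014], [-0.015, -0.014, -1.0]]
force: [-3.1, 1.5, 9.4]
width: 0.0175
```

Emit:
servo_tool:
  gripper: [4,5,5,6,7,8,8,8,8,8,8,8]
  dp:
    - [0,0,0]
    - [0,0,0]
    - [0,0,3]
    - [0,0,7]
    - [0,0,11]
    - [0,2,14]
    - [-1,5,16]
    - [-2,9,17]
    - [-3,13,17]
    - [-4,17,17]
    - [-5,21,17]
    - [-6,25,17]
  rot:
    - [0,0,0]
    - [0,0,0]
    - [0,0,0]
    - [0,0,0]
    - [0,0,0]
    - [0,0,0]
    - [0,0,1]
    - [0,0,2]
    - [0,0,3]
    - [0,0,4]
    - [0,0,5]
    - [0,0,6]

```text
t: 9.95
eef_pos: [0.4725, 0.1891, 0.3028]
tcp_rot: [[0.794, 0.608, -0.02], [0.608, -0.794, 0.002], [-0.015, -0.013, -1.0]]
force: [0.5, -0.3, 0.1]
width: 0.0802
```

```bash
python3 snap.py l3  top,390,140,160,120,5; python3 rv.py .463 .393 .16 .05 35
```

```text
10.0 [0.469  0.1998 0.3031] [[0.783, 0.621, -0.022], [0.622, -0.783, 0.009], [-0.011, -0.021, -1.0]] [-1.6  6.4  0.8] 0.0802 [-0.18  0.33 -0.36  1.71  0.11  1.14 -1.47]
t 10.0 pos [0.469  0.1998 0.3031] dp cm [ -0.6   19.32 -14.31] rot6 [-5.5   2.27  8.85] deg 64.0 F [-1.6  6.4  0.8] w 0.0802 q [-0.18  0.33 -0.36  1.71  0.11  1.14 -1.47]
```

View pics/top_l3.png

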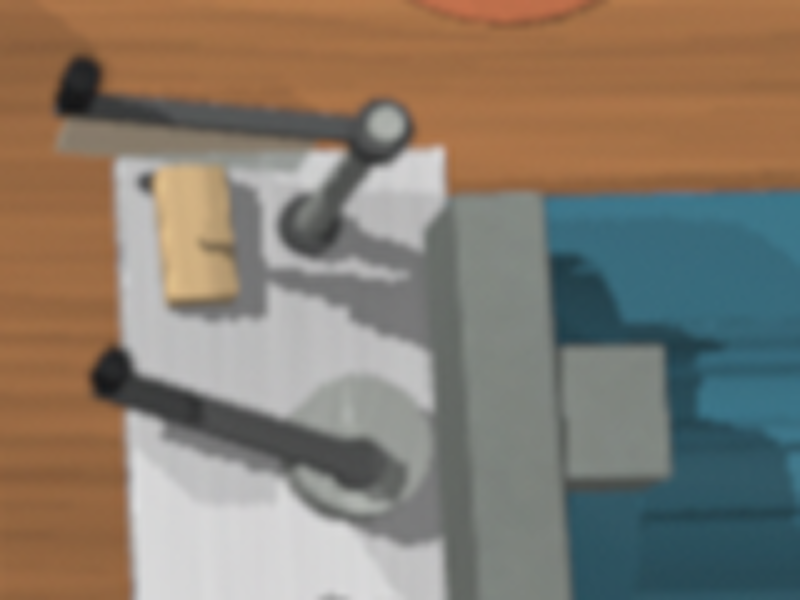

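Emit:
servo_tool:
  gripper: [8,8,8,8,8,8,8,8,8,8,8,8]
  dp:
    - [0,2,0]
    - [0,4,0]
    - [0,6,0]
    - [-0.2,8,0]
    - [-0.3,10,0]
    - [-0.4,12,0]
    - [-0.5,14,0]
    - [-0.6,16,-2]
    - [-0.6,17.5,-5]
    - [-0.6,19,-8]
    - [-0.6,19.3,-11]
    - [-0.6,19.3,-14]
  rot:
    - [-0.5,0.21,0.8]
    - [-1,0.41,1.6]
    - [-1.5,0.62,2.4]
    - [-2,0.83,3.2]
    - [-2.5,1.03,4.0]
    - [-3,1.24,4.8]
    - [-3.5,1.44,5.6]
    - [-4,1.65,6.4]
    - [-4.5,1.86,7.2]
    - [-5,2.06,8.0]
    - [-5.5,2.27,8.85]
    - [-5.5,2.27,8.85]

```text
t: 11.0
eef_pos: [0.4594, 0.396, 0.1585]
tcp_rot: [[-0.053, 0.998, 0.029], [0.816, 0.06, -0.574], [-0.575, -0.006, -0.818]]
force: [-1.3, 0.1, 0.2]
width: 0.08
```

```bash
python3 snap.py g1  side,240,130,200,150,4 top,170,170,200,150,4;  python3 rv.py .463 .393 .139 .05 35
```

```text
11.1 [0.4608 0.3908 0.1575] [[-0.047, 0.999, 0.025], [0.813, 0.052, -0.58], [-0.58, -0.007, -0.814]] [-0.1 -0.9 -0.1] 0.08 [-0.78  0.94 -0.44  1.2   0.61  1.67 -1.23]
t 11.1 pos [0.4608 0.3908 0.1575] dp cm [ 0.22  0.22 -1.85] rot6 [ 0.08 -0.06 -0.02] deg 0.6 F [-0.1 -0.9 -0.1] w 0.08 q [-0.78  0.94 -0.44  1.2   0.61  1.67 -1.23]
```

View pics/side_g1.png

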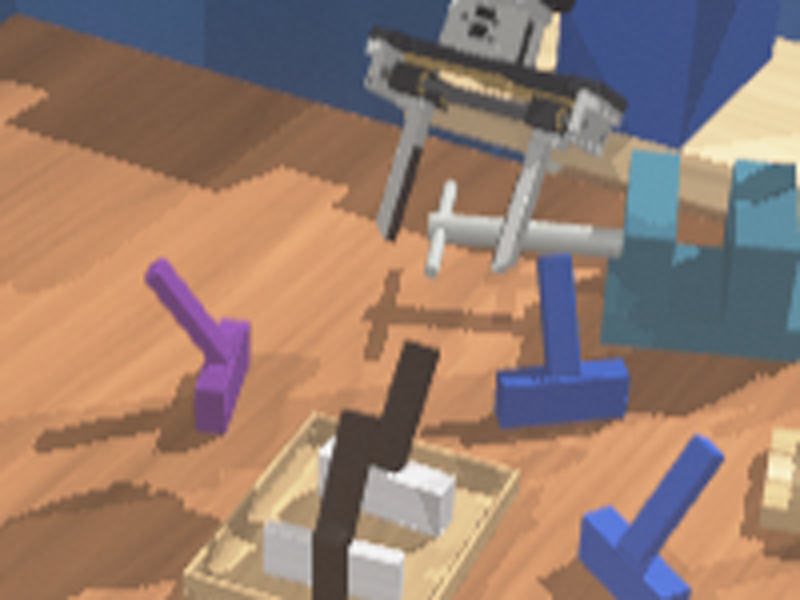

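View pics/top_g1.png

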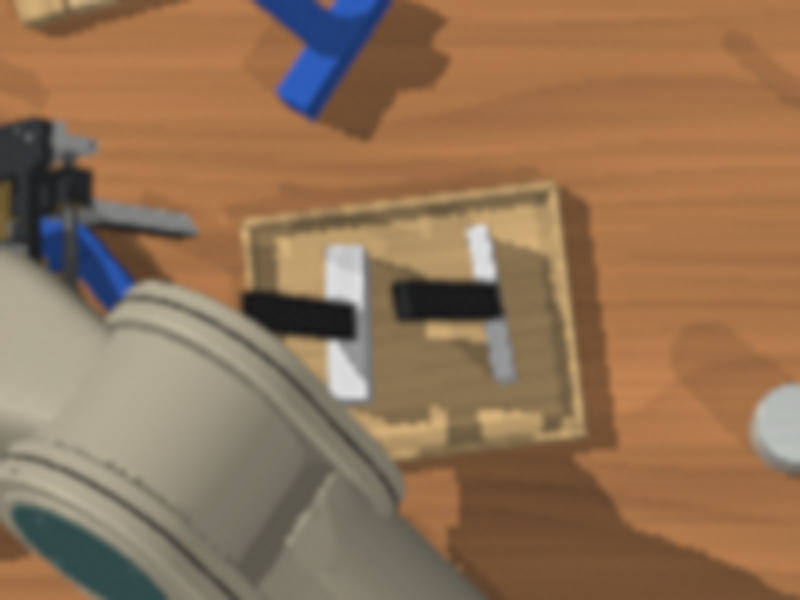

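```bash
python3 - <<'E'
from b import *
R=np.array([[-0.047, 0.999, 0.025], [0.813, 0.052, -0.58], [-0.58, -0.007, -0.814]]);p=np.array([.4608,.3908,.1575])
k,e=tri([("top",(218.2,227.5)),("side",(366.2,197.5))]);print(k,e); print("tool frame",R.T@(k-p))
for l in(-.03,-.02,.014): print(l,[(proj("side",p+R@[0,s*.045,l])-[240,130]).ravel()*4 for s in(-1,1)],(proj("top",p+R@[0,.045,l])-[170,170])*4)
E
```

```text
[0.50286812 0.40551468 0.17717987] [-1.54632461 -2.2290212  -3.07596749  0.73539127]
tool frame [-0.00142849  0.04265346 -0.02350223]
-0.03 [array([384.42106267, 231.28785694]), array([499.00539843, 265.16476559])] [[176.83628092 216.28966394]]
-0.02 [array([380.28081086, 244.78977297]), array([494.68721609, 278.97262959])] [[189.26890327 218.21113525]]
0.014 [array([366.24456125, 290.56386405]), array([480.04877661, 325.78065326])] [[230.53410987 224.58870457]]
```

```bash
python3 - <<'E'
from b import *
def s(x,y): return (240+x/4,130+y/4)
def h(x,y): return (280+x/6,200+y/6)
def v(x,y): return (140+x/4,270+y/4)
o=[("side",h(370,92),(-13,45.9,117.7)),("side",h(418,108),(13,45.9,117.7)),("side",h(415,325),(50,-12,40)),("side",h(442,290),(50,12,40)),("side",h(415,385),(50,-12,0))]
print("thick",*fit(o,[.46,.33,0,0],.005))
o=[("side",v(720,370),(170,170,80)),("side",v(541,188),(130,75,275)),("side",v(35,318),(-170,170,80))]
print("sander",*fit(o,[.49,-.25,0,0],0.))
E
```

```text
thick [ 0.4663858   0.32842482 -0.0068824 ] [[-0.06658265 -0.86312811]
 [-0.14372853 -0.73253154]
 [ 0.36116395 -0.24548424]
 [ 0.07452866  1.19966431]
 [-0.21362228  0.73654911]]
sander [ 0.56537763 -0.3215669   0.47853133] [[-1.46467866e+01 -2.15806537e+00]
 [ 3.26771104e-01  1.10153030e+01]
 [ 8.14296007e-01 -1.15008891e-02]]
```

Emit:
servo_tool:
  gripper: [8,8,8,8,8,8,8]
  dp:
    - [0.3,0.1,-2.1]
    - [0.35,-1.3,-4.1]
    - [0.4,-2.7,-6.1]
    - [0.45,-4.1,-8]
    - [0.5,-5.5,-10]
    - [0.5,-5.5,-10]
    - [0.5,-5.5,-10]
  rot:
    - [0,0,0]
    - [0.08,-0.06,0]
    - [0.08,-0.06,0]
    - [0.08,-0.06,0]
    - [0.08,-0.06,0]
    - [0.08,-0.06,0]
    - [0.08,-0.06,0]

```text
t: 11.68
eef_pos: [0.4674, 0.3348, 0.0591]
tcp_rot: [[-0.039, 0.999, 0.03], [0.818, 0.049, -0.573], [-0.574, 0.002, -0.819]]
force: [-0.1, -0.6, 1.0]
width: 0.0798
```

```bash
python3 snap.py g2  side,270,160,120,90,6 top,190,190,120,90,6;  python3 rv.py .4655 .336 .0577 .05 35
```

```text
11.78 [0.4669 0.3376 0.0595] [[-0.041, 0.999, 0.032], [0.82, 0.052, -0.57], [-0.571, 0.003, -0.821]] [-1.1 -0.2  0.5] 0.0798 [-0.72  0.99 -0.42  1.4   0.67  1.43 -1.32]
t 11.78 pos [0.4669 0.3376 0.0595] dp cm [-0.14 -0.16 -0.18] rot6 [-0.03  0.02 -0.01] deg 0.2 F [-1.1 -0.2  0.5] w 0.0798 q [-0.72  0.99 -0.42  1.4   0.67  1.43 -1.32]
```

View pics/side_g2.png

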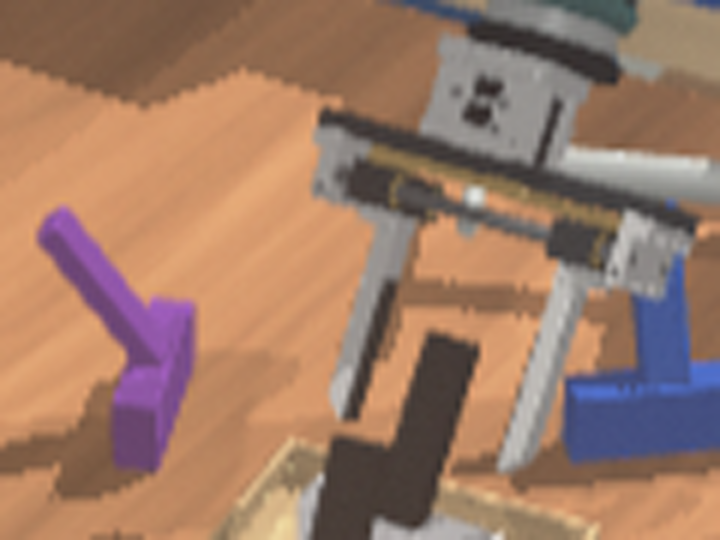

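View pics/top_g2.png

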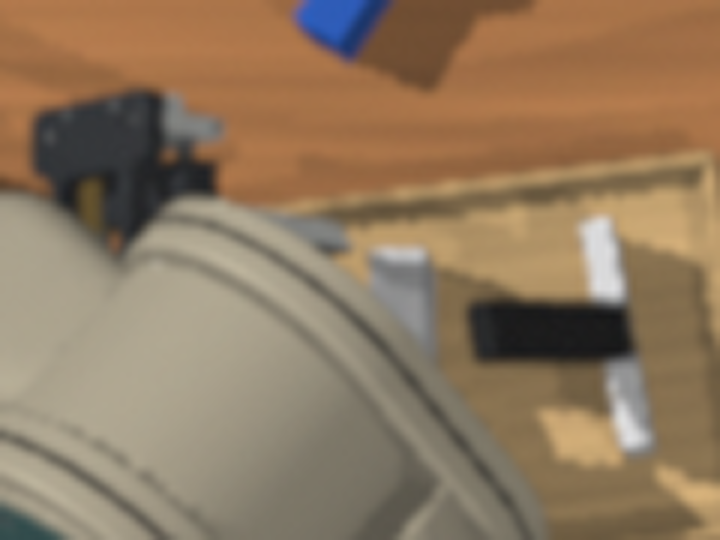

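Emit:
servo_tool:
  gripper: [6,4,3,2,2,2,2,2,2,2]
  dp:
    - [-0.1,-0.1,-0.2]
    - [-0.1,-0.1,-0.2]
    - [-0.1,-0.1,-0.2]
    - [-0.1,-0.1,-0.2]
    - [-0.1,-0.1,-0.2]
    - [-0.1,-0.1,-0.2]
    - [-0.1,-0.1,-0.2]
    - [-0.1,-0.1,-0.2]
    - [-0.1,-0.1,-0.2]
    - [-0.1,-0.1,-0.2]
  rot:
    - [0,0,0]
    - [0,0,0]
    - [0,0,0]
    - [0,0,0]
    - [0,0,0]
    - [0,0,0]
    - [0,0,0]
    - [0,0,0]
    - [0,0,0]
    - [0,0,0]
  newtons: 45

```text
t: 12.62
eef_pos: [0.4656, 0.3365, 0.0575]
tcp_rot: [[-0.041, 0.999, 0.031], [0.82, 0.051, -0.57], [-0.571, 0.002, -0.821]]
force: [-0.9, 0.3, 0.0]
width: 0.0259
```

```bash
python3 snap.py g3  side,270,160,120,90,6;  python3 rv.py .4655 .336 .0577 .05 35
```

```text
12.67 [0.4655 0.3366 0.0575] [[-0.041, 0.999, 0.031], [0.82, 0.051, -0.57], [-0.571, 0.002, -0.821]] [-0.2  0.4 -0.2] 0.0255 [-0.72  0.99 -0.42  1.41  0.67  1.43 -1.32]
t 12.67 pos [0.4655 0.3366 0.0575] dp cm [-0.   -0.06  0.02] rot6 [-0.03  0.02 -0.01] deg 0.2 F [-0.2  0.4 -0.2] w 0.0255 q [-0.72  0.99 -0.42  1.41  0.67  1.43 -1.32]
```

View pics/side_g3.png

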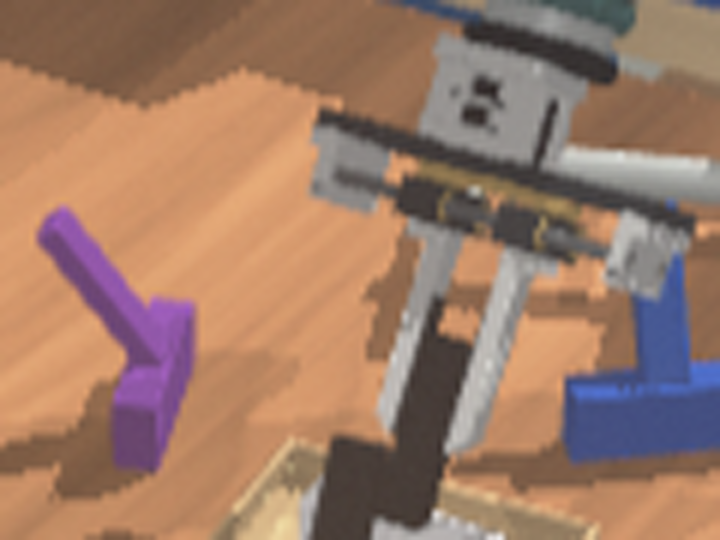

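Emit:
servo_tool:
  gripper: [2,2,2,2,2,2,2,2,2,2,2,2]
  dp:
    - [0,0,1.5]
    - [0,0,4]
    - [0,0,8]
    - [0,-1,12]
    - [-0.5,-3,15]
    - [-1,-6.5,16.5]
    - [-1.8,-10,17]
    - [-2.5,-14,17]
    - [-3,-18,17]
    - [-3.5,-22,17]
    - [-4,-26,17]
    - [-4.5,-30,17]
  rot:
    - [0,0,0]
    - [0,0,0]
    - [0,0,0]
    - [0,0,0]
    - [0,0,0]
    - [0,0,0]
    - [0,0,0]
    - [0,0,0]
    - [0,0,-0.1]
    - [0,0,-0.2]
    - [0,0,-0.27]
    - [0,0,-0.27]

```text
t: 13.67
eef_pos: [0.4204, 0.0349, 0.2283]
tcp_rot: [[-0.017, 1.0, 0.016], [0.821, 0.023, -0.57], [-0.57, 0.003, -0.821]]
force: [1.3, -0.7, -2.2]
width: 0.0257
```

```bash
python3 snap.py g4  side,160,110,200,150,4;  python3 rv.py .3935 -.161 .2275 .0215 35
```

```text
13.72 [0.4171 0.0242 0.2301] [[-0.011, 1.0, 0.008], [0.814, 0.014, -0.58], [-0.581, -0.0, -0.814]] [ -3.  -10.4  -0.8] 0.026 [-0.31  0.46 -0.43  1.99  0.67  1.27 -1.1 ]
t 13.72 pos [0.4171 0.0242 0.2301] dp cm [ -2.36 -18.52  -0.26] rot6 [ 0.08 -0.    0.08] deg 0.7 F [ -3.  -10.4  -0.8] w 0.026 q [-0.31  0.46 -0.43  1.99  0.67  1.27 -1.1 ]
```

View pics/side_g4.png

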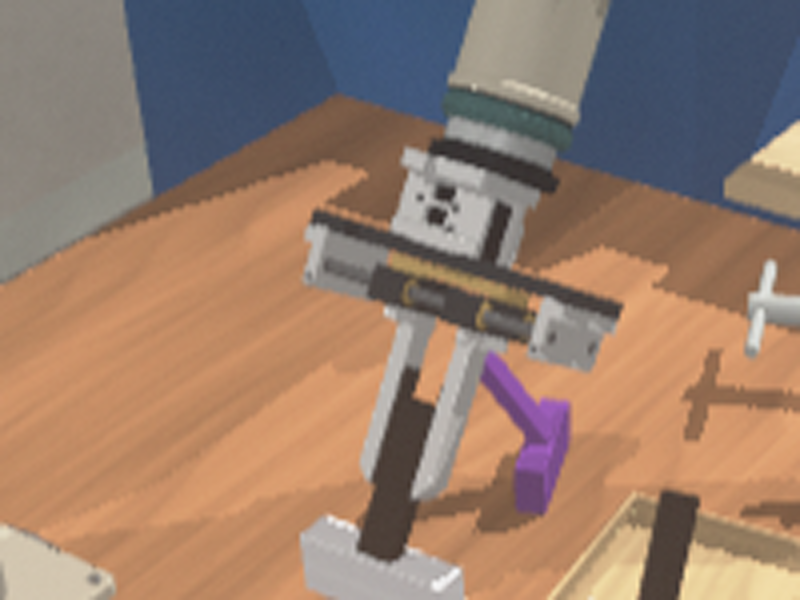

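Emit:
servo_tool:
  gripper: [2,2,2,2,2,2,2,2,2,2]
  dp:
    - [-0.6,-4,0]
    - [-1.2,-8,0]
    - [-1.8,-12,0]
    - [-2.2,-15.5,0]
    - [-2.4,-18,0]
    - [-2.4,-18.5,-2]
    - [-2.4,-18.5,-4.5]
    - [-2.4,-18.5,-7]
    - [-2.4,-18.5,-8.5]
    - [-2.4,-18.5,-8.5]
  rot:
    - [0,0,0]
    - [0,0,0]
    - [0,0,0]
    - [0.08,0,0.08]
    - [0.08,0,0.08]
    - [0.08,0,0.08]
    - [0.08,0,0.08]
    - [0.08,0,0.08]
    - [0.08,0,0.08]
    - [0.08,0,0.08]

```text
t: 14.55
eef_pos: [0.3925, -0.1604, 0.1435]
tcp_rot: [[-0.02, 1.0, 0.01], [0.819, 0.023, -0.573], [-0.573, -0.003, -0.819]]
force: [0.5, -0.2, -2.2]
width: 0.026
```

```bash
python3 snap.py g5  side,100,200,200,150,4 top,390,180,200,150,4;  python3 rv.py .395 -.226 .1325 .0215 35
```

```text
14.65 [ 0.3935 -0.1606  0.1455] [[-0.019, 1.0, 0.013], [0.819, 0.023, -0.574], [-0.574, -0.0, -0.819]] [ 1.   1.2 -1.7] 0.0261 [-0.04  0.5  -0.28  2.3   1.02  0.88 -1.16]
t 14.65 pos [ 0.3935 -0.1606  0.1455] dp cm [ 0.15 -6.54 -1.3 ] rot6 [ 0.   -0.   -0.01] deg 0.1 F [ 1.   1.2 -1.7] w 0.0261 q [-0.04  0.5  -0.28  2.3   1.02  0.88 -1.16]
```

View pics/side_g5.png

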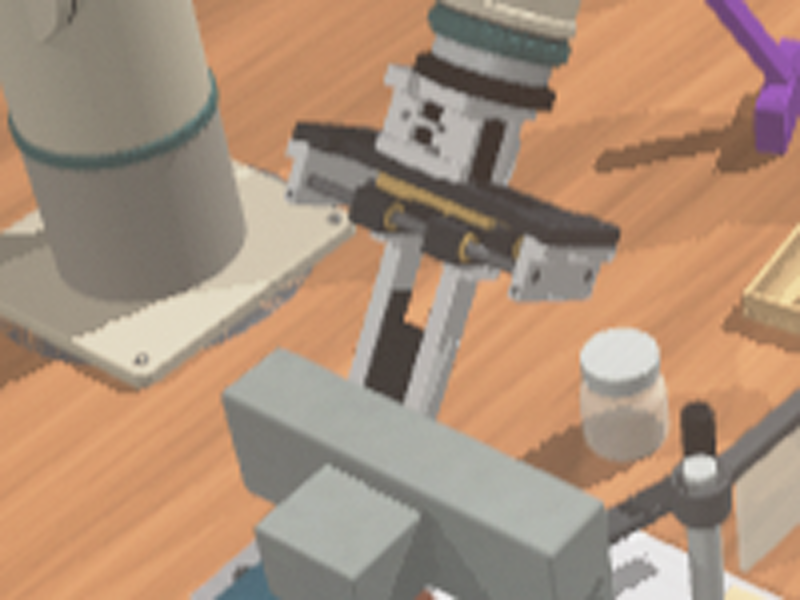

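View pics/top_g5.png

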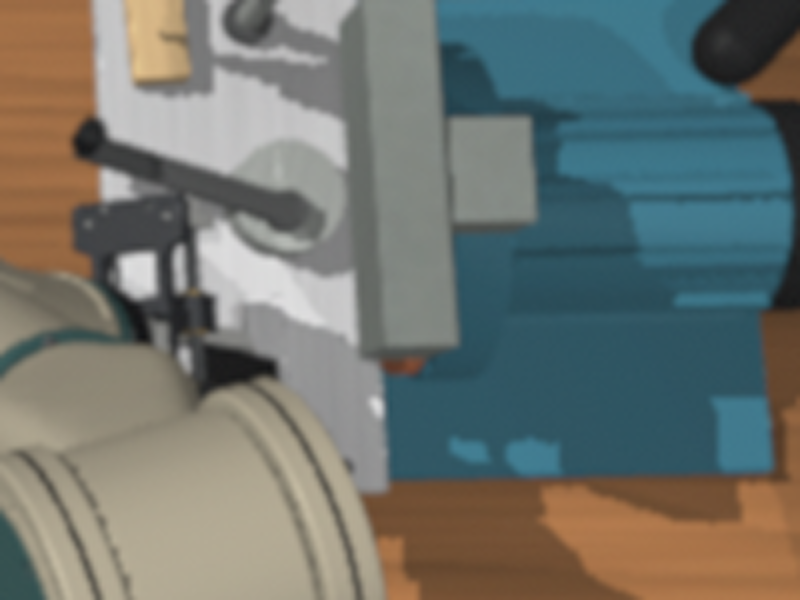

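Emit:
servo_tool:
  gripper: [2,2,2,2,2,2,2]
  dp:
    - [0,-1.5,0]
    - [0,-3,0]
    - [0.1,-4.5,-0.2]
    - [0.1,-4.5,-0.5]
    - [0.1,-4.5,-0.8]
    - [0.1,-4.5,-1.0]
    - [0.1,-4.5,-1.0]
  rot:
    - [0,0,0]
    - [0,0,0]
    - [0,0,0]
    - [0,0,0]
    - [0,0,0]
    - [0,0,0]
    - [0,0,0]

```text
t: 15.23
eef_pos: [0.3952, -0.2045, 0.1355]
tcp_rot: [[-0.019, 1.0, 0.014], [0.819, 0.024, -0.573], [-0.573, 0.001, -0.819]]
force: [-0.1, 1.1, -1.9]
width: 0.0259
```

Emit:
servo_tool:
  gripper: [2,2,2,2]
  dp:
    - [0,0,-0.2]
    - [0,0,-0.3]
    - [0,0,-0.3]
    - [0,0,-0.3]
  rot:
    - [0,0,0]
    - [0,0,0]
    - [0,0,0]
    - [0,0,0]

```text
t: 15.57
eef_pos: [0.3953, -0.2042, 0.1324]
tcp_rot: [[-0.02, 1.0, 0.015], [0.819, 0.025, -0.573], [-0.573, 0.001, -0.819]]
force: [-0.8, 0.3, -2.7]
width: 0.026
```

Emit:
servo_tool:
  gripper: [2,2,2,2]
  dp:
    - [0,0,-0.1]
    - [0,0,-0.2]
    - [0,0,-0.3]
    - [0,0,-0.3]
  rot:
    - [0,0,0]
    - [0,0,0]
    - [0,0,0]
    - [0,0,0]

```text
t: 15.9
eef_pos: [0.3954, -0.2042, 0.1323]
tcp_rot: [[-0.019, 1.0, 0.017], [0.817, 0.025, -0.577], [-0.577, 0.003, -0.817]]
force: [-6.5, 15.3, 32.2]
width: 0.0259
```

Emit:
servo_tool:
  gripper: [2,2,2,2,2,2,2,2]
  dp:
    - [0,0,0.05]
    - [0,-0.5,0.05]
    - [0,-1.0,0.05]
    - [0,-1.5,0.05]
    - [0,-2.0,0.05]
    - [0,-2.3,0.05]
    - [0,-2.5,0.05]
    - [0,-2.5,0.05]
  rot:
    - [0,0,0]
    - [0.04,0,0]
    - [0.04,0,0]
    - [0.04,0,0]
    - [0.04,0,0]
    - [0.04,0,0]
    - [0.04,0,0]
    - [0.04,0,0]

```text
t: 16.57
eef_pos: [0.395, -0.2299, 0.1327]
tcp_rot: [[-0.018, 1.0, 0.015], [0.819, 0.024, -0.574], [-0.574, 0.002, -0.819]]
force: [0.9, 0.0, -2.6]
width: 0.0257
```

Emit:
servo_tool:
  gripper: [2,2,2,2]
  dp:
    - [0,-0.2,0]
    - [0,-0.4,0]
    - [0,-0.5,0]
    - [0,-0.5,0]
  rot:
    - [0,0,0]
    - [0,0,0]
    - [0,0,0]
    - [0,0,0]

```text
t: 16.9
eef_pos: [0.3951, -0.2331, 0.1325]
tcp_rot: [[-0.02, 1.0, 0.017], [0.82, 0.026, -0.571], [-0.572, 0.003, -0.82]]
force: [-2.5, 7.6, 5.1]
width: 0.0259
```

Emit:
servo_tool:
  gripper: [2,2,2,2,2,2]
  dp:
    - [0,0.1,0.02]
    - [1,0.12,0.02]
    - [2,0.14,0.02]
    - [3,0.16,0.02]
    - [4,0.19,0.02]
    - [4,0.19,0.02]
  rot:
    - [0,0,-0.04]
    - [0,0,-0.04]
    - [0,0,-0.04]
    - [0,0,-0.04]
    - [0,0,-0.04]
    - [0,0,-0.04]

```text
t: 17.4
eef_pos: [0.4375, -0.2308, 0.1326]
tcp_rot: [[-0.015, 1.0, 0.017], [0.821, 0.022, -0.571], [-0.571, 0.005, -0.821]]
force: [0.8, -0.6, -2.1]
width: 0.0257
```

Emit:
servo_tool:
  gripper: [2,2,2,2]
  dp:
    - [0,0,0]
    - [0.6,0.01,0]
    - [1.2,0.03,0]
    - [1.2,0.03,0]
  rot:
    - [0,0,0]
    - [0,0,0]
    - [0,0,0]
    - [0,0,0]

```text
t: 17.73
eef_pos: [0.4509, -0.2304, 0.1327]
tcp_rot: [[-0.015, 1.0, 0.018], [0.821, 0.023, -0.571], [-0.571, 0.006, -0.821]]
force: [0.7, 0.1, -2.0]
width: 0.0257
```

```bash
python3 snap.py h1  side,100,200,200,150,4 top,390,180,200,150,4;  python3 rv.py .4985 -.2299 .1327 .0215 35
```

```text
17.83 [ 0.4497 -0.2305  0.1326] [[-0.015, 1.0, 0.017], [0.821, 0.022, -0.571], [-0.571, 0.005, -0.821]] [-0.2 -0.2 -1. ] 0.0256 [ 0.1   0.56 -0.22  2.19  1.11  0.83 -1.03]
t 17.83 pos [ 0.4497 -0.2305  0.1326] dp cm [4.88 0.06 0.01] rot6 [-0.03  0.05 -0.01] deg 0.3 F [-0.2 -0.2 -1. ] w 0.0256 q [ 0.1   0.56 -0.22  2.19  1.11  0.83 -1.03]
```

View pics/side_h1.png

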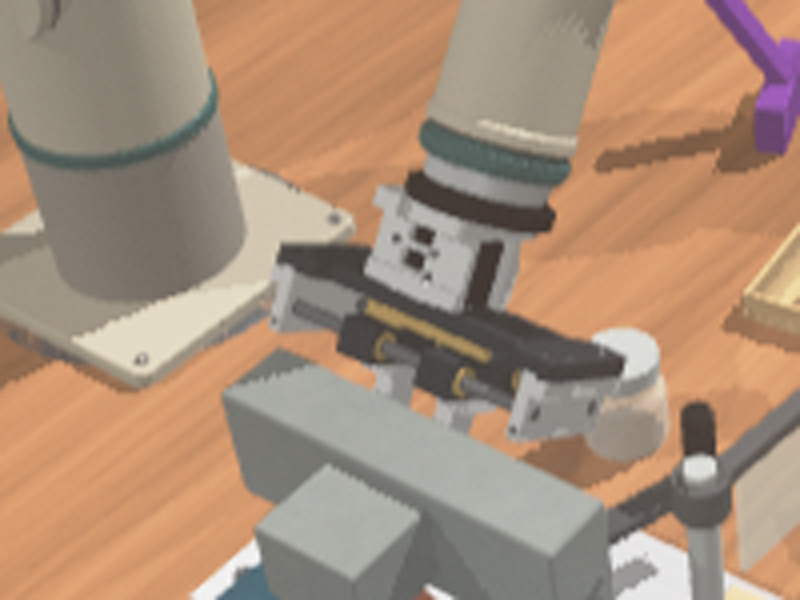

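View pics/top_h1.png

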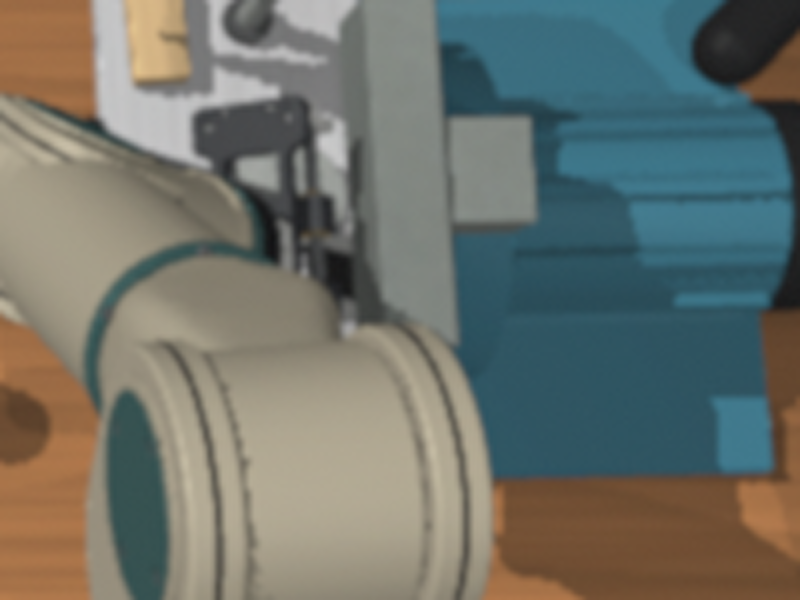

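Emit:
servo_tool:
  gripper: [2,2,2,2,2]
  dp:
    - [0.7,0,0]
    - [1.4,0.02,0]
    - [2.1,0.03,0]
    - [2.8,0.05,0]
    - [2.8,0.05,0]
  rot:
    - [0,0,0]
    - [0,0,0]
    - [0,0,0]
    - [0,0,0]
    - [0,0,0]

```text
t: 18.25
eef_pos: [0.4799, -0.2298, 0.1327]
tcp_rot: [[-0.014, 1.0, 0.019], [0.821, 0.023, -0.571], [-0.571, 0.007, -0.821]]
force: [0.9, 0.1, -1.5]
width: 0.0258
```

Emit:
servo_tool:
  gripper: [2,2,2,2,2,2,2]
  dp:
    - [0.7,0.01,0]
    - [1.4,0.02,0]
    - [2.0,0.03,0]
    - [2.0,0.03,0]
    - [2.0,0.03,0]
    - [2.0,0.03,0]
    - [2.0,0.03,0]
  rot:
    - [0,0,0]
    - [0,0,0]
    - [0,0,0]
    - [0,0,0]
    - [0,0,0]
    - [0,0,0]
    - [0,0,0]

```text
t: 18.83
eef_pos: [0.4996, -0.2295, 0.1327]
tcp_rot: [[-0.015, 1.0, 0.019], [0.821, 0.023, -0.571], [-0.571, 0.007, -0.821]]
force: [0.3, -0.1, -0.8]
width: 0.0255
```

Emit:
servo_tool:
  gripper: [2,2,2]
  dp:
    - [0,0.15,0]
    - [0,0.3,0]
    - [0,0.3,0]
  rot:
    - [0,0,0]
    - [0,0,0]
    - [0,0,0]

```text
t: 19.08
eef_pos: [0.4989, -0.2286, 0.1332]
tcp_rot: [[-0.014, 1.0, 0.017], [0.819, 0.021, -0.574], [-0.574, 0.006, -0.819]]
force: [1.6, -5.5, -4.0]
width: 0.0256
```

Emit:
servo_tool:
  gripper: [2,2,2,2]
  dp:
    - [0,-0.15,0]
    - [0,-0.3,0]
    - [0,-0.4,0]
    - [0,-0.4,0]
  rot:
    - [0,0,0]
    - [0,0,0]
    - [0,0,0]
    - [0,0,0]

```text
t: 19.42
eef_pos: [0.4986, -0.2309, 0.1327]
tcp_rot: [[-0.014, 1.0, 0.017], [0.82, 0.021, -0.571], [-0.572, 0.006, -0.82]]
force: [-0.9, 4.4, -0.8]
width: 0.0256
```

Emit:
servo_tool:
  gripper: [2,2,2,2,2,2,2,2,2,2,2,2]
  dp:
    - [0,0.1,0]
    - [-1,0.09,0]
    - [-2,0.07,0]
    - [-3,0.04,0]
    - [-4,0.02,0]
    - [-5,0,0]
    - [-6,-0.02,0]
    - [-7,-0.05,0]
    - [-8,-0.07,0]
    - [-9,-0.09,0]
    - [-10,-0.11,0]
    - [-10.4,-0.12,0]
  rot:
    - [0,0,0]
    - [0,0,0]
    - [0,0,0]
    - [0,0,0]
    - [0,0,0]
    - [0,0,0]
    - [0,0,0]
    - [0,0,0]
    - [0,0,0]
    - [0,0,0]
    - [0,0,0]
    - [0,0,0]

```text
t: 20.42
eef_pos: [0.3932, -0.2325, 0.1329]
tcp_rot: [[-0.015, 1.0, 0.016], [0.82, 0.021, -0.572], [-0.572, 0.005, -0.82]]
force: [-0.6, -0.8, -3.0]
width: 0.0258
```

Emit:
servo_tool:
  gripper: [2,2,2,2]
  dp:
    - [0,0,0]
    - [0,0,0]
    - [0,0,-0.03]
    - [0,0,-0.03]
  rot:
    - [0,0,0]
    - [0,0,0]
    - [0,0,0]
    - [0,0,0]

```text
t: 20.75
eef_pos: [0.3942, -0.2324, 0.1326]
tcp_rot: [[-0.015, 1.0, 0.017], [0.82, 0.022, -0.572], [-0.572, 0.006, -0.82]]
force: [0.2, 1.3, -1.7]
width: 0.0255
```

```bash
python3 snap.py h2  side,100,200,200,150,4 top,390,180,200,150,4
```

```text
20.85 [ 0.3939 -0.2325  0.1326] [[-0.015, 1.0, 0.017], [0.82, 0.022, -0.572], [-0.572, 0.005, -0.82]] [-0.5 -0.1 -2.3] 0.0258 [ 0.09  0.52 -0.21  2.33  1.19  0.78 -1.15]
```

View pics/top_h2.png

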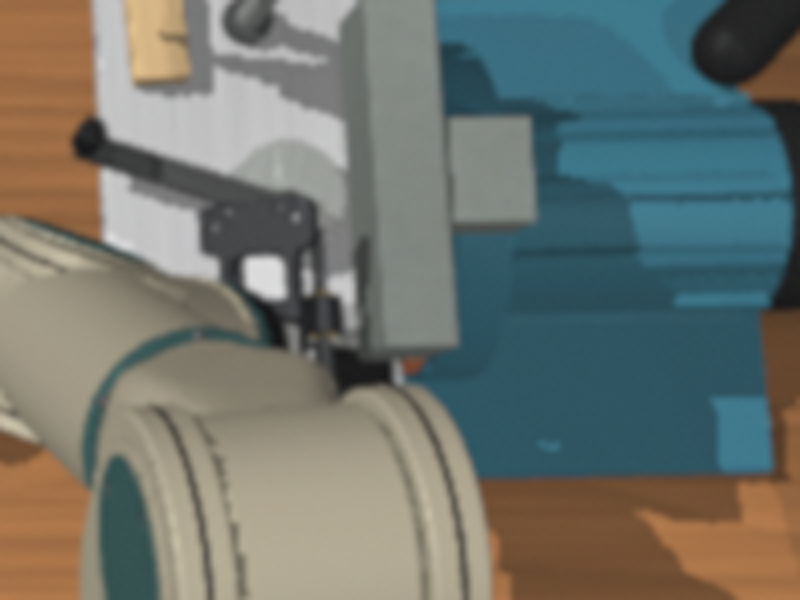

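Emit:
servo_tool:
  gripper: [2,2,2,2,2,2,2,2,2,2,2,2]
  dp:
    - [0,0.5,0.3]
    - [0,2,0.8]
    - [0,4,1]
    - [0,6.5,1.5]
    - [0,8,4]
    - [0,9,7.5]
    - [0.3,11,10]
    - [0.8,15,10.5]
    - [1.4,19,10.5]
    - [2,23,10.5]
    - [2.6,27,10.5]
    - [3.2,31,10.5]
  rot:
    - [0,0,0]
    - [0,0,0]
    - [0,0,0]
    - [0,0,0]
    - [0,0,0]
    - [0,0,0]
    - [0,0,0]
    - [0,0,0]
    - [0,0,0]
    - [0,0,0]
    - [0,0,0]
    - [0,0,0]

```text
t: 21.85
eef_pos: [0.4254, 0.0799, 0.2379]
tcp_rot: [[-0.015, 1.0, 0.017], [0.82, 0.022, -0.572], [-0.572, 0.005, -0.82]]
force: [0.8, -0.4, -2.4]
width: 0.0261
```

```bash
 python3 rv.py .4655 .3366 .0575 .05 35; python3 rv.py .4655 .3366 .15 .05 35 | head -c 120; python3 snap.py h3 top,390,140,160,120,5
```

```text
t 21.85 pos [0.4254 0.0799 0.2379] dp cm [  4.01  25.67 -18.04] rot6 [-0.02  0.05  0.27] deg 1.6 F [ 0.8 -0.4 -2.4] w 0.0261 q [-0.38  0.49 -0.45  1.89  0.64  1.35 -1.13]
t 21.85 pos [0.4254 0.0799 0.2379] dp cm [ 4.01 25.67 -8.79] rot6 [-0.02  0.05  0.27] deg 1.6 F [ 0.8 -0.4 -2.4] w 0.02621.9 [0.4275 0.0906 0.2358] [[-0.022, 0.999, 0.023], [0.827, 0.031, -0.561], [-0.562, 0.007, -0.827]] [ 3.   9.7 -3.6] 0.026 [-0.38  0.5  -0.45  1.88  0.63  1.34 -1.13]
```

View pics/top_h3.png

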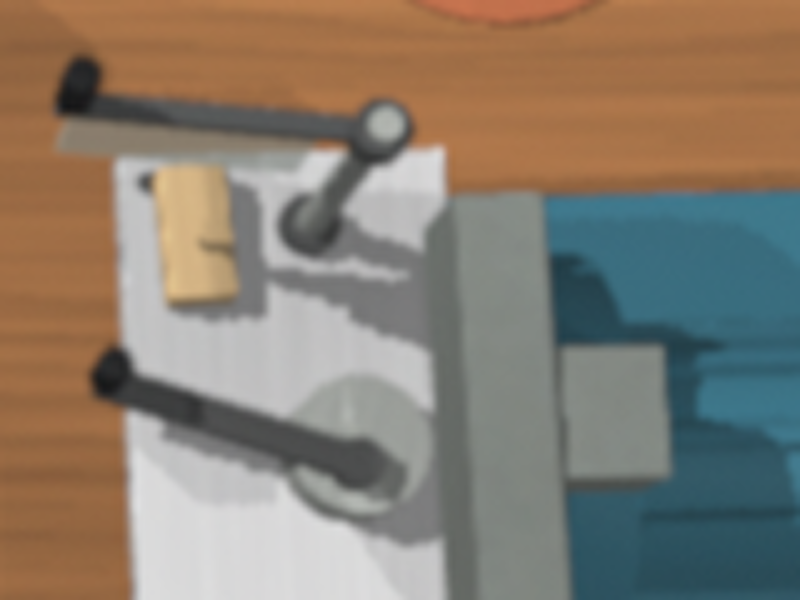

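```bash
 python3 rv.py .4655 .3366 .0575 .05 35
```

```text
t 21.9 pos [0.4275 0.0906 0.2358] dp cm [  3.8   24.6  -17.83] rot6 [-0.14  0.06  0.18] deg 1.4 F [ 3.   9.7 -3.6] w 0.026 q [-0.38  0.5  -0.45  1.88  0.63  1.34 -1.13]
```

Emit:
servo_tool:
  gripper: [2,2,2,2,2,2,2,2,2,2,2,2]
  dp:
    - [0.6,3.5,0]
    - [1.2,7.5,0]
    - [1.8,11.5,0]
    - [2.4,15.5,0]
    - [3,19.5,0]
    - [3.5,23,-1]
    - [3.8,24.6,-4]
    - [3.8,24.6,-8]
    - [3.8,24.6,-12]
    - [3.8,24.6,-15]
    - [3.8,24.6,-16.5]
    - [3.8,24.6,-16.5]
  rot:
    - [-0.14,0.06,0.18]
    - [-0.14,0.06,0.18]
    - [-0.14,0.06,0.18]
    - [-0.14,0.06,0.18]
    - [-0.14,0.06,0.18]
    - [-0.14,0.06,0.18]
    - [-0.14,0.06,0.18]
    - [-0.14,0.06,0.18]
    - [-0.14,0.06,0.18]
    - [-0.14,0.06,0.18]
    - [-0.14,0.06,0.18]
    - [-0.14,0.06,0.18]

```text
t: 22.9
eef_pos: [0.4639, 0.3347, 0.0677]
tcp_rot: [[-0.044, 0.999, 0.025], [0.815, 0.051, -0.577], [-0.577, -0.005, -0.816]]
force: [-1.7, 0.1, -0.8]
width: 0.0256
```

```bash
 python3 snap.py p1  side,270,180,120,90,6; python3 rv.py .4655 .3366 .0575 .05 35
```

```text
22.95 [0.4649 0.3359 0.0701] [[-0.042, 0.999, 0.027], [0.817, 0.05, -0.575], [-0.575, -0.002, -0.818]] [ 0.4  0.7 -1.9] 0.0257 [-0.71  0.98 -0.43  1.4   0.66  1.45 -1.31]
t 22.95 pos [0.4649 0.3359 0.0701] dp cm [ 0.06  0.07 -1.26] rot6 [ 0.02 -0.02 -0.  ] deg 0.2 F [ 0.4  0.7 -1.9] w 0.0257 q [-0.71  0.98 -0.43  1.4   0.66  1.45 -1.31]
```

View pics/side_p1.png

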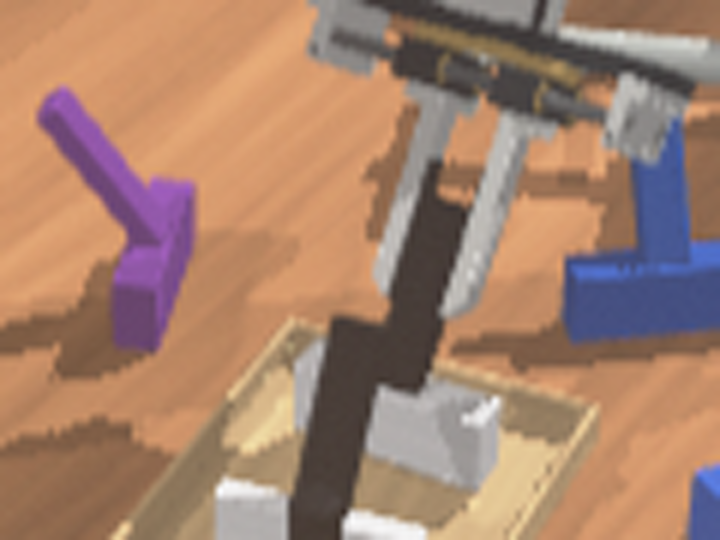

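Gauge hangs above its place, clear of the thin gauge. Lowering onto the tray floor.

Emit:
servo_tool:
  gripper: [2,2,2,2,2]
  dp:
    - [0,0.1,-0.5]
    - [0,0.1,-1]
    - [0,0.1,-1.25]
    - [0,0.1,-1.3]
    - [0,0.1,-1.3]
  rot:
    - [0,0,0]
    - [0,0,0]
    - [0,0,0]
    - [0,0,0]
    - [0,0,0]

```text
t: 23.37
eef_pos: [0.4651, 0.3371, 0.0578]
tcp_rot: [[-0.042, 0.999, 0.027], [0.817, 0.05, -0.574], [-0.575, -0.002, -0.818]]
force: [-0.0, -0.0, -2.0]
width: 0.0257
```

Emit:
servo_tool:
  gripper: [2,2,2]
  dp:
    - [0,0,-0.1]
    - [0,0,-0.15]
    - [0,0,-0.15]
  rot:
    - [0,0,0]
    - [0,0,0]
    - [0,0,0]

```text
t: 23.62
eef_pos: [0.4652, 0.3373, 0.0575]
tcp_rot: [[-0.041, 0.999, 0.028], [0.817, 0.05, -0.574], [-0.575, -0.001, -0.818]]
force: [-2.1, 0.8, 5.1]
width: 0.0255
```

Emit:
servo_tool:
  gripper: [3,4.5,6,7,7,7,7,7,7,7,7]
  dp:
    - [0,0,0]
    - [0,0,0]
    - [0,0,0]
    - [0,0,0]
    - [0,0,0]
    - [-0.1,1.1,1.6]
    - [-0.2,2.9,4.1]
    - [-0.3,4.6,6.6]
    - [-0.4,6.3,9]
    - [-0.4,7.5,11.5]
    - [-0.4,7.5,15]
  rot:
    - [0,0,0]
    - [0,0,0]
    - [0,0,0]
    - [0,0,0]
    - [0,0,0]
    - [0,0,0]
    - [0,0,0]
    - [0,0,0]
    - [0,0,0]
    - [0,0,0]
    - [0,0,0]

```text
t: 24.53
eef_pos: [0.4594, 0.4142, 0.2062]
tcp_rot: [[-0.046, 0.999, 0.027], [0.817, 0.053, -0.575], [-0.575, -0.004, -0.818]]
force: [0.3, -0.6, -0.8]
width: 0.0698
```

```bash
 python3 snap.py p2  side,270,180,120,90,6 top,210,190,120,90,6
```

```text
24.63 [0.462  0.4152 0.2123] [[-0.038, 0.999, 0.032], [0.821, 0.05, -0.568], [-0.569, 0.005, -0.822]] [ 0.3  0.7 -0.1] 0.0704 [-0.81  0.91 -0.44  1.09  0.6   1.77 -1.2 ]
```

View pics/side_p2.png

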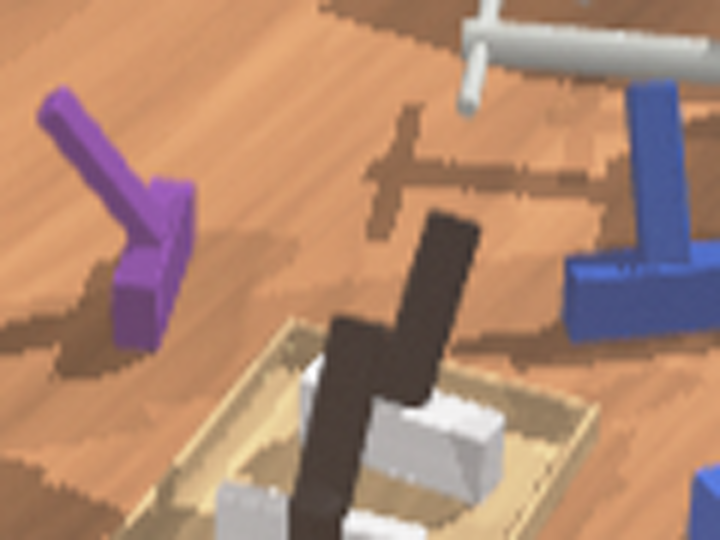

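View pics/top_p2.png

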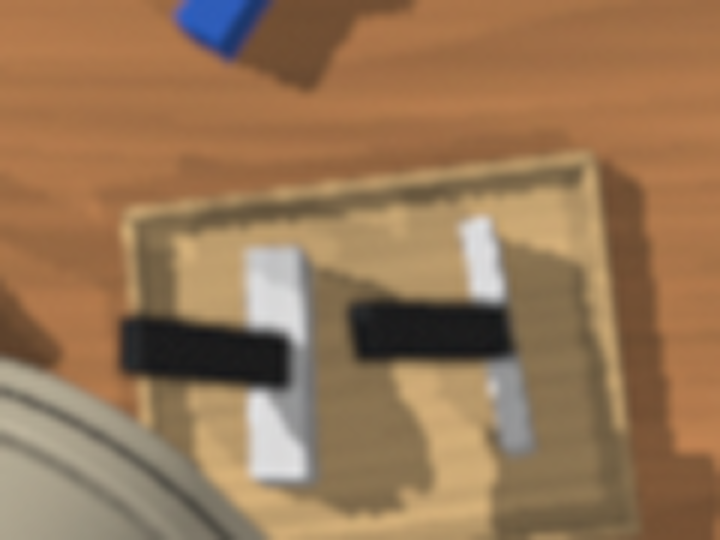

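```bash
 python3 rv.py .6457 -.039 .36 0.02 0
```

```text
t 24.63 pos [0.462  0.4152 0.2123] dp cm [ 18.37 -45.42  14.77] rot6 [ 5.78  0.24 -0.26] deg 34.7 F [ 0.3  0.7 -0.1] w 0.0704 q [-0.81  0.91 -0.44  1.09  0.6   1.77 -1.2 ]
```

Emit:
servo_tool:
  gripper: [7,7,7,7,6,6,6,6,6,6,6,6]
  dp:
    - [0,0,3]
    - [0.5,-1.5,6.5]
    - [1.5,-4,9.5]
    - [3,-7,12]
    - [4.5,-10.5,13.5]
    - [6,-14,14.5]
    - [7.5,-17.5,14.8]
    - [9,-21,14.8]
    - [10.5,-24.5,14.8]
    - [12,-28,14.8]
    - [13.5,-31.5,14.8]
    - [15,-35,14.8]
  rot:
    - [0,0,0]
    - [0,0,0]
    - [0,0,0]
    - [0.8,0,0]
    - [1.6,0.1,-0.1]
    - [2.4,0.1,-0.1]
    - [3.2,0.1,-0.1]
    - [4,0.2,-0.2]
    - [4.8,0.2,-0.2]
    - [5.4,0.2,-0.2]
    - [5.78,0.24,-0.26]
    - [5.78,0.24,-0.26]

```text
t: 25.63
eef_pos: [0.6126, 0.0586, 0.3603]
tcp_rot: [[-0.013, 1.0, 0.001], [1.0, 0.013, -0.001], [-0.001, 0.001, -1.0]]
force: [0.6, -0.3, 0.1]
width: 0.06
```

```bash
 python3 rv.py .6457 -.039 .36 0.02 0
```

```text
t 25.63 pos [0.6126 0.0586 0.3603] dp cm [ 3.31 -9.76 -0.03] rot6 [0.01 0.01 0.06] deg 0.4 F [ 0.6 -0.3  0.1] w 0.06 q [ 0.19  0.49 -0.57  1.33  0.26  1.39 -0.36]
```

Emit:
servo_tool:
  gripper: [6,6,6,6,6,6]
  dp:
    - [1,-3.2,0]
    - [2,-6.5,0]
    - [3.3,-9.8,0]
    - [3.3,-9.8,-1]
    - [3.3,-9.8,-2]
    - [3.3,-9.8,-2]
  rot:
    - [0,0,0]
    - [0,0,0]
    - [0,0,0]
    - [0,0,0]
    - [0,0,0]
    - [0,0,0]

```text
t: 26.13
eef_pos: [0.6438, -0.039, 0.3374]
tcp_rot: [[-0.014, 1.0, -0.004], [1.0, 0.014, 0.0], [0.0, -0.004, -1.0]]
force: [0.6, -0.5, 0.2]
width: 0.0597
```

```bash
 python3 snap.py s1  side,250,190,160,120,5;python3 rv.py .6457 -.039 .252 0.02 0
```

```text
26.18 [ 0.6442 -0.0379  0.3387] [[-0.015, 1.0, -0.003], [1.0, 0.015, 0.0], [0.0, -0.003, -1.0]] [-0.4  0.5  0.3] 0.0602 [ 0.32  0.55 -0.55  1.28  0.28  1.39 -0.2 ]
t 26.18 pos [ 0.6442 -0.0379  0.3387] dp cm [ 0.15 -0.11 -8.67] rot6 [-0.   -0.02  0.04] deg 0.3 F [-0.4  0.5  0.3] w 0.0602 q [ 0.32  0.55 -0.55  1.28  0.28  1.39 -0.2 ]
```

View pics/side_s1.png

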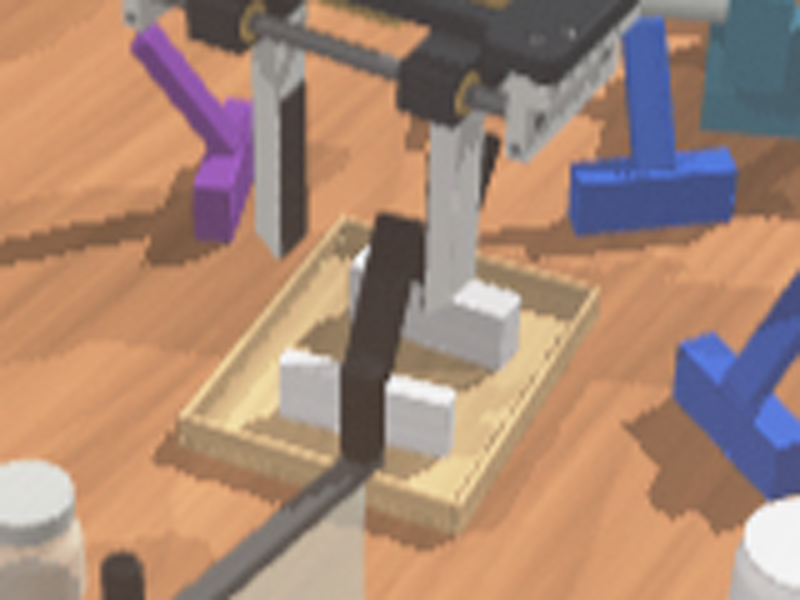

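Emit:
servo_tool:
  gripper: [6,6,6,6,6]
  dp:
    - [0.15,-0.1,-2.5]
    - [0.15,-0.1,-5]
    - [0.15,-0.1,-7.5]
    - [0.15,-0.1,-8.7]
    - [0.15,-0.1,-8.7]
  rot:
    - [0,0,0]
    - [0,0,0]
    - [0,0,0]
    - [0,0,0]
    - [0,0,0]

```text
t: 26.6
eef_pos: [0.6434, -0.0372, 0.2491]
tcp_rot: [[-0.019, 1.0, -0.008], [1.0, 0.019, 0.001], [0.001, -0.008, -1.0]]
force: [-0.6, -0.1, -0.3]
width: 0.0602
```

```bash
 python3 snap.py s2  side,250,190,160,120,5
```

```text
26.65 [ 0.6447 -0.0372  0.2511] [[-0.018, 1.0, -0.005], [1.0, 0.018, 0.001], [0.001, -0.005, -1.0]] [ 0.2  0.2 -0.2] 0.0602 [ 0.32  0.61 -0.54  1.43  0.32  1.2  -0.24]
```

View pics/side_s2.png

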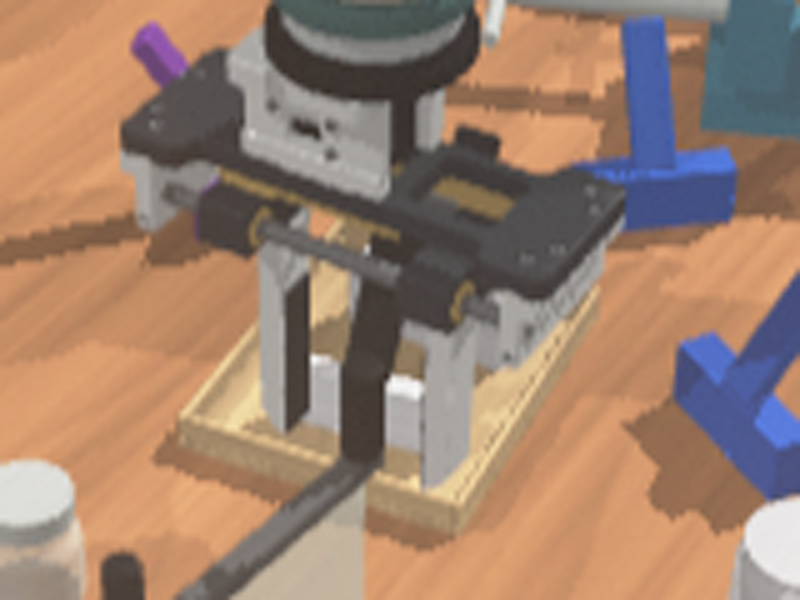

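Emit:
servo_tool:
  gripper: [4,3,2,1,1,1,1,1,1]
  dp:
    - [0,0,0]
    - [0,0,0]
    - [0,0,0]
    - [0,0,0]
    - [0,0,0]
    - [0,0,0]
    - [0,0,0]
    - [0,0,0]
    - [0,0,0]
  rot:
    - [0,0,0]
    - [0,0,0]
    - [0,0,0]
    - [0,0,0]
    - [0,0,0]
    - [0,0,0]
    - [0,0,0]
    - [0,0,0]
    - [0,0,0]
  newtons: 30

```text
t: 27.4
eef_pos: [0.6444, -0.0374, 0.2513]
tcp_rot: [[-0.018, 1.0, -0.005], [1.0, 0.018, 0.0], [0.0, -0.005, -1.0]]
force: [-3.3, -0.7, 3.5]
width: 0.0173
```

Emit:
servo_tool:
  gripper: [1,1,1,1,1,1,1,1,1,1,1,1]
  dp:
    - [-1,0,0]
    - [-2,0.05,0]
    - [-2.9,0.05,0]
    - [-4.1,-0.1,0]
    - [-5.3,-0.4,0]
    - [-6.45,-0.75,0]
    - [-7.6,-1.2,0]
    - [-8.7,-1.8,0]
    - [-9.7,-2.4,0]
    - [-10.7,-3.2,0]
    - [-11.6,-4,0]
    - [-11.6,-4,0]
  rot:
    - [0,0,0]
    - [0,0,0]
    - [0,0,0]
    - [0,0,0]
    - [0,0,0]
    - [0,0,0]
    - [0,0,0]
    - [0,0,0]
    - [0,0,0]
    - [0,0,0]
    - [0,0,0]
    - [0,0,0]

```text
t: 28.4
eef_pos: [0.5264, -0.0795, 0.2515]
tcp_rot: [[-0.015, 1.0, -0.007], [1.0, 0.015, -0.001], [-0.001, -0.007, -1.0]]
force: [-2.4, 0.3, 1.5]
width: 0.0173
```

```bash
 python3 snap.py s3  side,210,190,160,120,5;python3 rv.py .4889 -.1777 .252 0.02 0
```

```text
28.45 [ 0.5266 -0.0793  0.2515] [[-0.015, 1.0, -0.008], [1.0, 0.015, -0.001], [-0.001, -0.008, -1.0]] [-3.2  0.9  1.7] 0.0173 [ 0.49  0.43 -0.57  1.74  0.26  1.06 -0.16]
t 28.45 pos [ 0.5266 -0.0793  0.2515] dp cm [-3.77 -9.84  0.05] rot6 [ 0.01 -0.07  0.04] deg 0.5 F [-3.2  0.9  1.7] w 0.0173 q [ 0.49  0.43 -0.57  1.74  0.26  1.06 -0.16]
```

View pics/side_s3.png

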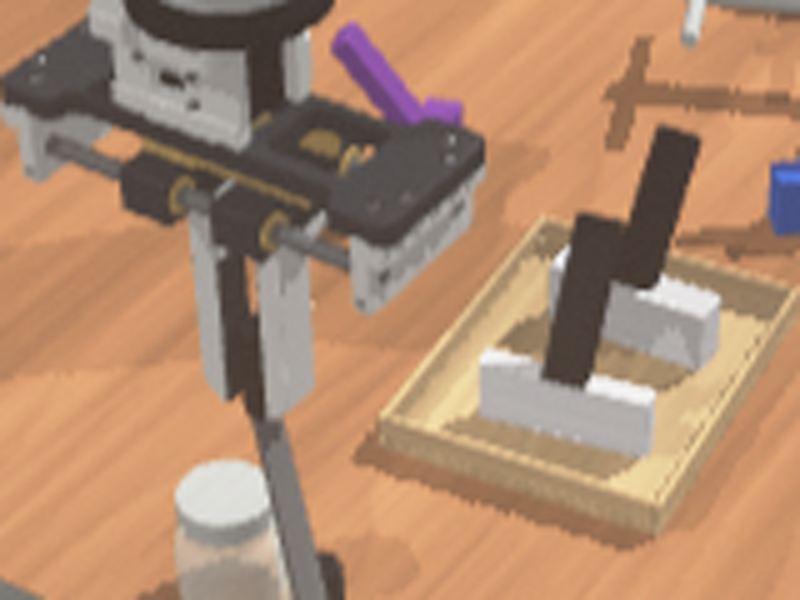

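Emit:
servo_tool:
  gripper: [1,1,1,1,1,1,1,1,1,1,1,1]
  dp:
    - [0,0,0]
    - [-0.6,-0.8,0]
    - [-1.2,-1.7,0]
    - [-1.9,-2.7,0]
    - [-2.5,-3.7,0]
    - [-2.9,-4.8,0]
    - [-3.3,-6,0]
    - [-3.5,-7,0]
    - [-3.7,-7.9,0]
    - [-3.8,-8.8,0]
    - [-3.8,-9.7,0]
    - [-3.8,-9.7,0]
  rot:
    - [0,0,0]
    - [0,0,0]
    - [0,0,0]
    - [0,0,0]
    - [0,0,0]
    - [0,0,0]
    - [0,0,0]
    - [0,0,0]
    - [0,0,0]
    - [0,0,0]
    - [0,0,0]
    - [0,0,0]
  newtons: 45

```text
t: 29.45
eef_pos: [0.4872, -0.1799, 0.2514]
tcp_rot: [[-0.012, 1.0, -0.01], [1.0, 0.012, -0.004], [-0.004, -0.01, -1.0]]
force: [-4.1, -3.0, 3.6]
width: 0.0162
```

```bash
 python3 snap.py s4  side,160,210,160,120,5
```

```text
29.5 [ 0.4871 -0.1799  0.2514] [[-0.012, 1.0, -0.01], [1.0, 0.012, -0.005], [-0.005, -0.01, -1.0]] [-3.8 -3.4  3.2] 0.0162 [ 0.68  0.41 -0.55  1.77  0.25  1.04  0.05]
```

View pics/side_s4.png

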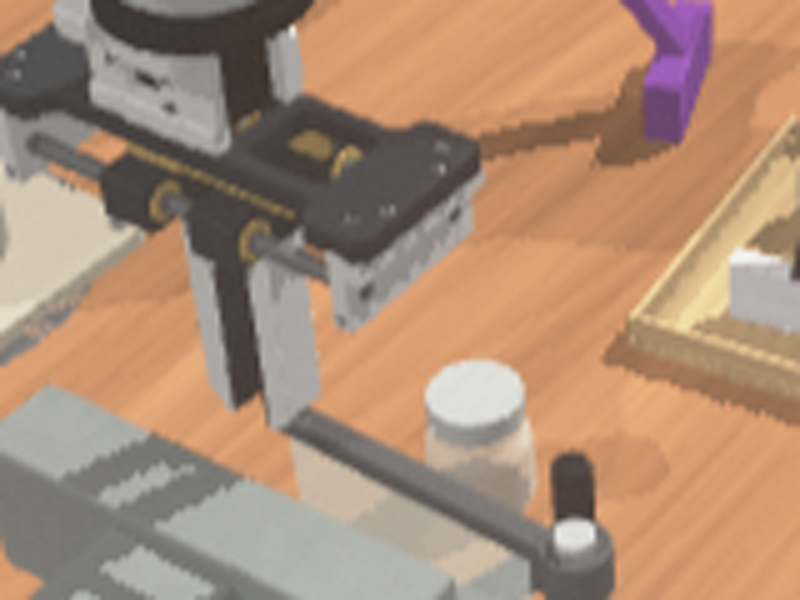

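Emit:
servo_tool:
  gripper: [3,5,5,5,5,5,5,5,5,5,5,5]
  dp:
    - [0,0,0]
    - [0,0,0]
    - [0,0,0]
    - [0,0,2]
    - [0,0,5]
    - [0,0,9]
    - [0,2,12]
    - [-0.5,5,13]
    - [-1,9,13]
    - [-1,13,13]
    - [-1,17,13]
    - [-1,20,13]
  rot:
    - [0,0,0]
    - [0,0,0]
    - [0,0,0]
    - [0,0,0]
    - [0,0,0]
    - [0,0,0]
    - [0,0,0]
    - [0,0,0]
    - [0,0,0]
    - [0,0,0]
    - [0,0,0]
    - [0,0,0]

```text
t: 30.5
eef_pos: [0.4767, 0.0243, 0.382]
tcp_rot: [[-0.016, 1.0, -0.009], [1.0, 0.015, -0.004], [-0.004, -0.009, -1.0]]
force: [0.4, 0.3, -0.1]
width: 0.05
```

```bash
 python3 snap.py s5  side,140,270,190,150,4 top,390,140,200,150,4; python3 - <<'E'
from b import *
P=lambda j,z:[(130-140*np.cos(j),75+140*np.sin(j),z)]
for S,n in(([.4937,-.2513,0,.0215],"top"),([.5005,-.2525,0,.0215],"side")):
    o={"top":(390,140),"side":(140,270)}[n]
    for j in(-.17,-.1,0,.1,.17): print(n,j,((proj(n,pose(np.array(P(j,290)+[(130,75,275)])/1000,S))-o)*4).round().tolist())
E
```

```text
30.6 [0.4767 0.027  0.3821] [[-0.023, 1.0, -0.009], [1.0, 0.023, -0.002], [-0.002, -0.009, -1.0]] [0.1 0.2 0.1] 0.0502 [ 0.41  0.25 -0.68  1.63  0.16  1.33 -0.28]
top -0.17 [[374.0, 336.0], [309.0, 99.0]]
top -0.1 [[356.0, 339.0], [309.0, 99.0]]
top 0 [[330.0, 341.0], [309.0, 99.0]]
top 0.1 [[304.0, 340.0], [309.0, 99.0]]
top 0.17 [[286.0, 338.0], [309.0, 99.0]]
side -0.17 [[262.0, 86.0], [538.0, 188.0]]
side -0.1 [[274.0, 73.0], [538.0, 188.0]]
side 0 [[292.0, 55.0], [538.0, 188.0]]
side 0.1 [[313.0, 39.0], [538.0, 188.0]]
side 0.17 [[328.0, 29.0], [538.0, 188.0]]
```

View pics/side_s5.png

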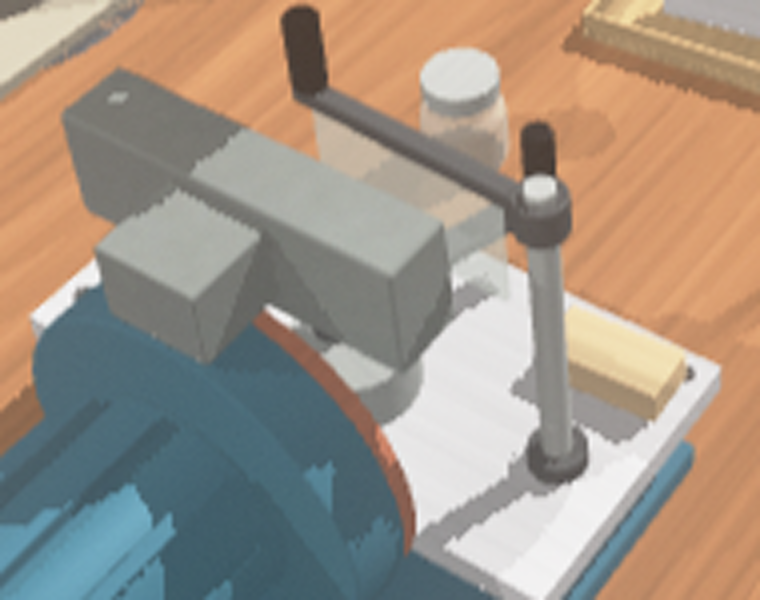

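View pics/top_s5.png

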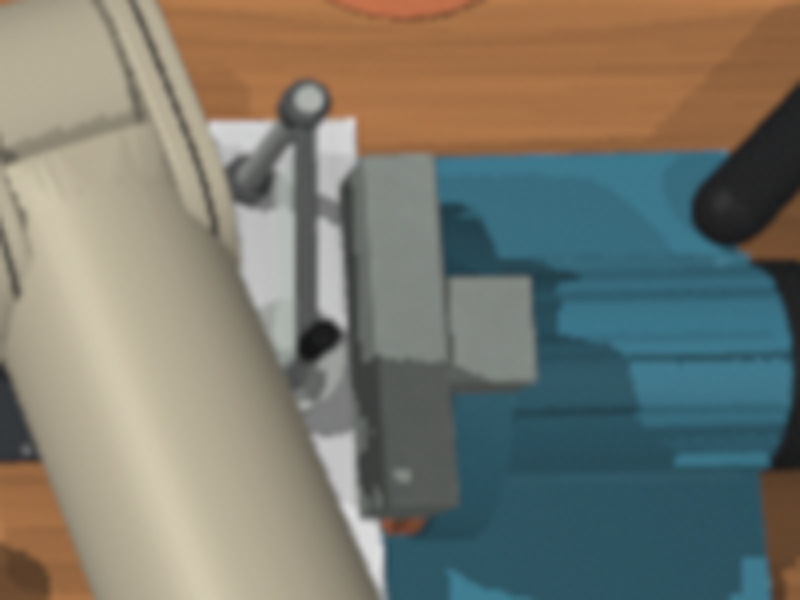

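```bash
 python3 -c "
from cell import finish_job
print(finish_job())"
```

```text
the job is handed in; nothing more can be done
None
```

I finished the whole sequence in about 31 s of the 72 s allowed and handed the job in. No verdict was reported.

**What I did**
- **Gap:** I turned the eccentric by its lever to about -0.33 rad. It first stopped near -0.29 rad, so I gave it a small second nudge for margin.
- **Gauge:** I slid the thick gauge into the gap to x ≈ 0 and back out to x ≈ -105 mm, with its underside at table height. I then stood it back in its tray and let go.
- **Shield:** I swung the eye shield in to parallel.

**Last checks**
- **Play:** with the gauge in the gap, pushing it from the disc to the eccentric gave about 2 mm of play. The lever knob was at the same pixel in the side view at the end as when I set the gap.
- **Shield angle:** about +0.03 to +0.04 rad, agreeing in both views.
- **Gauge and tray:** after release the gauge stood upright in its tray, and the thin gauge and tray looked untouched.
- **Other bystanders:** the jar and offcut were still in place in the last pictures. I did not check the can specifically in the last pictures.
- **Arm:** it was clear of everything at the end.

**What disagreed**
- The fingertips stand about 38 mm further back along the tool than the description says. My first closing over the lever knob missed for that reason, and I allowed for it from then on.
- The two cameras differ by about 7–8 mm in world x. The side view matched the robot, so I used that one.

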